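# Tip brass book bosses down a chute into the counting jar

## Task

Pick up the hand chute by its fin and carry it level to the counting jar; lay the underside of its nose on the orange sprung collar and press lightly so the collar just sinks (about 3 to 6 N; more than 10 N is too hard). Keeping the nose pressed on the collar all the while, tip the chute until all four brass bosses have slid through the mouth into the jar. Then set the empty chute down level on the bare table beside the jar, let go, and leave the spool, loupe and eraser where they stand.

Things in the scene. Friction and masses are not known exactly. Their poses are not given: they have to be found in the camera images.
- chute_grip (a point): Centre of the wooden fin handle of the hand chute, 48 mm above the chute's underside, chute's axes. The fin is 14 mm thick (y), 44 mm long (x) and spans 24 to 66 mm above the underside; pinch it across y. It stands on a bridge (top 24 mm above the underside) over the middle of the channel; pieces pass below the bridge.
- chute: Hand chute: aluminium U channel 160 mm long (x), 34 mm wide (y), walls 20 mm high, sheet 3 mm, about 0.18 kg, lying on the table, z up. Origin: middle of its underside. Open at the nose (-x end), closed at the tail (+x end); at yaw 0 the nose points at the robot.
- chute_nose (a point): Lower front edge of the chute's open nose: 80 mm from the chute's middle toward its -x, at the underside, middle of the width; chute's axes.
- hopper: Counting jar, fixed. Origin on its axis at table height, z up. Base 112 mm across, clear jar 82 mm across, 91 mm high; above it an orange collar, a tube 69 mm outside and 55 mm inside, whose level rim is the mouth. The rim stands 98 to 130 mm above the table, set by hand, different each time and not given: feel for it. It is sprung: sinks 1 mm per 2.5 N, hard stop at 8 mm.
- post_top (a point): Top of the 12 mm steel post that carries the collar's clamp: 64 mm from the jar's axis toward the jar's own -x (toward the robot at yaw 0), 124 mm above the table. Bring the chute from another side.
- boss0_mid (a point): Brass domed book boss no. 1 of 4: centre, half-way up. 16 mm across, 9 mm high, 14 g, polished (begins to slide in the chute at about 10 to 15 degrees of tilt); lies loose in the tail half of the chute.
- boss1_mid (a point): Brass domed book boss no. 2 of 4: centre, half-way up. 16 mm across, 9 mm high, 14 g, polished (begins to slide in the chute at about 10 to 15 degrees of tilt); lies loose in the tail half of the chute.
- boss2_mid (a point): Brass domed book boss no. 3 of 4: centre, half-way up. 16 mm across, 9 mm high, 14 g, polished (begins to slide in the chute at about 10 to 15 degrees of tilt); lies loose in the tail half of the chute.
- boss3_mid (a point): Brass domed book boss no. 4 of 4: centre, half-way up. 16 mm across, 9 mm high, 14 g, polished (begins to slide in the chute at about 10 to 15 degrees of tilt); lies loose in the tail half of the chute.
- thread_spool: Bystander: wooden spool of white thread, 31x31x40 mm, standing, origin under its centre.
- loupe: Bystander: black eye loupe, 37x37x38 mm, standing, origin under its centre.
- eraser: Bystander: blue and white eraser, 23x40x13 mm, lying, origin under its centre.
Mind the look-alikes: they are no part of the job. There is more than one size of the hopper; the job needs the larger.

How it is judged:
On the way, in this order (a step that is already met when the one before it is completed fails the run):
1. the chute's nose is pressed on the collar with 1.5 to 10 N, all four bosses still in the chute (contact force between chute and hopper between 1.5 and 10 N and x of boss0_mid in the frame of chute_grip between -0.08 and 0.08 m and z of boss0_mid in the frame of chute_grip between -0.05 and -0.02 m and x of boss1_mid in the frame of chute_grip between -0.08 and 0.08 m and z of boss1_mid in the frame of chute_grip between -0.05 and -0.02 m and x of boss2_mid in the frame of chute_grip between -0.08 and 0.08 m and z of boss2_mid in the frame of chute_grip between -0.05 and -0.02 m and x of boss3_mid in the frame of chute_grip between -0.08 and 0.08 m and z of boss3_mid in the frame of chute_grip between -0.05 and -0.02 m), for 0.3 s.
2. all four bosses are in the jar, the tipped chute (over 15 degrees) still pressed on the collar (contact force between chute and hopper above 0.5 N and angle between chute_grip's own z axis and vertical above 0.26 rad and horizontal distance between each of boss0_mid, boss1_mid, boss2_mid, boss3_mid and hopper below 0.038 m and height (world z) of boss0_mid between 0 and 0.05 m and height (world z) of boss1_mid between 0 and 0.05 m and height (world z) of boss2_mid between 0 and 0.05 m and height (world z) of boss3_mid between 0 and 0.05 m), for 0.2 s.
At the end, for the whole second after the job is handed in: All four bosses lie in the jar (within 38 mm of its axis, under 50 mm above the table); the chute lies still and level (within 0.08 rad) on the table, handle centre 40 to 56 mm up, touching neither the jar nor the gripper (horizontal distance between each of boss0_mid, boss1_mid, boss2_mid, boss3_mid and hopper below 0.038 m and height (world z) of boss0_mid between 0 and 0.05 m and height (world z) of boss1_mid between 0 and 0.05 m and height (world z) of boss2_mid between 0 and 0.05 m and height (world z) of boss3_mid between 0 and 0.05 m and angle between chute_grip's own z axis and vertical below 0.08 rad and height (world z) of chute_grip between 0.04 and 0.056 m and linear speed of chute below 0.02 m/s and contact force between chute and the fingers below 0.1 N and contact force between chute and hopper below 0.1 N).
It fails at once if the chute pushes on the jar or its collar with more than 10 N (contact force between chute and hopper above 10 N).
It fails at once if the chute is tipped over 15 degrees without touching the collar while a boss is not yet in the jar (angle between chute_grip's own z axis and vertical above 0.26 rad and contact force between chute and hopper below 0.1 N and not ((horizontal distance between boss0_mid and hopper below 0.038 m and height (world z) of boss0_mid between 0 and 0.05 m) and (horizontal distance between boss1_mid and hopper below 0.038 m and height (world z) of boss1_mid between 0 and 0.05 m) and (horizontal distance between boss2_mid and hopper below 0.038 m and height (world z) of boss2_mid between 0 and 0.05 m) and (horizontal distance between boss3_mid and hopper below 0.038 m and height (world z) of boss3_mid between 0 and 0.05 m))).
It fails at once if the spool, loupe or eraser is moved more than 30 mm (distance of any of thread_spool, loupe, eraser from where it was at the start of the episode above 0.03 m).
It also fails if it takes over 64 s, if anything falls off the work surface, if the arm or the gripper's body presses on something with over 40 N, if the wrist force passes 120 N, or if a joint passes its speed limit or range.

## Robot

A 6-joint arm with a two-finger parallel gripper is mounted at the origin on a cart in front of the work surface, level with it; the furniture and walls round the work are solid. World frame = base frame: x ahead of the robot, y to its left, z up, the work surface at z = 0. Lengths are in m, angles in rad, forces in N, time in s.
With the tool pointing down it reaches from about 0.4 to 0.825 m from the base axis. Payload 7 kg.
Tool frame: the origin (TCP) lies at the centre of the arm's flange, where the gripper is bolted on; the fingertips stand 178 mm ahead of it and the grasp point (between the pads) lies 159 mm ahead of it; z points along the fingers, y is the direction in which the jaws open and shut (so a half turn about z gives the same grasp; the last joint's range is limited). The gripper opens to 88 mm and grips with 3 to 60 N. Pads are 19 mm wide; open, the fingers measure 130 mm over their backs; the gripper's body (78 mm by 193 mm) begins 47 mm behind the grasp point.
Start: joints at [1.577, 0.359, 0.012, 0, -1.224, -0.288], TCP at [0.188, 0.648, 0.405] pointing down, gripper open.
Joint ranges: [-3.07, 3.07], [-1.43, 2.12], [-1.02, 1.25], [-3.03, 1.67], [-3.05, -0], [-3.03, 3.03]. Speed limits (rad/s): [2.39, 2.39, 3.01, 3.14, 3.14, 3.14].

## Interface

Orientations are given as [roll, pitch, yaw] about the fixed x, y, z axes, in that order (R = Rz(yaw) Ry(pitch) Rx(roll)).
In Python, from station import arm gives the robot as it stands.
- The arm moves only by the shell command python3 -m handwheel 'ROWS' [OPENING] [FORCE]. ROWS is JSON, a list of rows, each a list of 4 numbers: the shift along the world's x, y, z in cm, then the turn about the world's z in rad. In form: [[dx, dy, dz, yaw], ...]. A call has 1 to 20 rows; each row shifts and turns the commanded pose from where the row before left it; what a row does not reach is not made up. A row lasts 1/10 s, in which the tool goes at most 50 mm and 8.59 degrees, less where a joint would pass 70% of its speed; a pose out of reach is approached as far as the arm can. A call is refused whole if a number of a shift passes 5 or a number of a turn 0.15, either way. A call with a gripper value outside its range is refused whole. OPENING is the closure, from 0 (fully open) to 1 (shut), set as the call begins (- or left out, the last holds). The fingers move at their own pace and stop on an object; FORCE is the grip in N (left out, the last holds). Time passes only in rows, so rows that do not move let the fingers close. It gives the time, the measured TCP pose, the force and the opening at its end, in the units of the state.
- arm.get_state(): the state, without advancing time (a new reading comes with each control period).
- arm.grab_frame(name): name is "scene" or "side" or "wrist"; returns a dict with "image" (400x640x3 uint8, red, green, blue), "depth" (400x640 float32, m along the optical axis (not along the pixel's ray), 0 where there is no reading), "vfov" (degrees; the focal length in pixels is half the picture's height over the tangent of half this angle, whatever the lens; pixels are square), "cx", "cy" (the principal point, pixels), "rvec" (rotation vector, rad) and "tvec" (3), from world to camera coordinates, as OpenCV has them. Camera axes: x right, y down, z forward; pixel columns grow to the right and rows downward; lengths in m; the calibration is good to about 2 mm. The wrist camera is an equidistant fisheye: a pixel r from the principal point sees the ray r / f radians off the axis. A picture is of the moment at which its call begins.
- arm.job_done(): hands the job in, once; it reports no verdict.
The state is a dict: "t": time; "q": joint angles; "qd": joint speeds; "joint_efforts": joint torques, N m; "eef_pos": TCP position; "ee_rot": TCP orientation; "force": force on the tool from outside, world axes, zero at the start; "moment": the same for the moment, N m; "width": finger opening in m.
Only numpy, scipy, OpenCV 4.12 (cv2) and the standard library are available. Lean on these libraries where they do the work, as an engineer would, in place of code of your own. Each camera call takes 0.05 s, during which the arm holds its last target.

## Working session

There is one attempt and no reset: what is moved stays moved. The work goes in short steps, Python scripts to look and compute and a shell command to move; the robot and the scene stay as the last step left them, time stands still between calls to the robot, and variables do not carry over. Pictures are saved under pics/ and viewed, and the job is handed in when it is done.

```bash
ls -la; mkdir -p pics; python3 -m handwheel --help | head -30
python3 - <<'E'
from station import arm
import cv2
print(arm.get_state())
for n in ("scene","side","wrist"):
    f=arm.grab_frame(n); cv2.imwrite(f"pics/{n}0.png",f["image"][:,:,::-1])
    print(n,f["vfov"],f["cx"],f["cy"],f["rvec"],f["tvec"])
E
```

```text
total 12
drwxr-xr-x  3 agent agent 4096 Dec  7 14:42 .
drwxr-xr-x 23 root  root  4096 Dec  7 14:42 ..
drwxr-xr-x  2 agent agent 4096 Dec  7 14:42 pics
{'t': 0.0, 'q': array([ 1.57710076e+00,  3.59362935e-01,  1.10442592e-02, -3.35588645e-04,
       -1.22408617e+00, -2.88101800e-01]), 'qd': array([-0.00031778,  0.00178361, -0.00092816, -0.00056123, -0.00038108,
        0.00148779]), 'joint_efforts': array([ 3.00504162e-04, -5.82720780e+01,  2.93054241e+01,  6.99713320e+00,
        6.78488650e-03, -1.61648632e-04]), 'eef_pos': array([0.18765423, 0.64818165, 0.4037342 ]), 'ee_rot': array([ 3.13996078e+00, -1.54603520e-04, -2.81911535e-01]), 'force': array([ 0.22890312, -0.65434623, -0.30020319]), 'moment': array([0.00899232, 0.04745451, 0.05085644]), 'width': 0.08739535494252877}
scene 48.17796453611319 321.1137011340459 199.05366153247556 [ 1.94331542 -1.05663349  0.55080374] [-0.31707577  0.32772015  0.95108078]
side 53.510661761519316 319.41572302987686 204.72347498036217 [ 2.0535007  -0.03592449  0.04141078] [-0.51089973  0.08245313  0.91538608]
wrist 65.70646984690485 319.2994316403403 197.64687730883793 [-1.77735506  2.36574267  0.32246404] [ 0.67303272 -0.03360378  0.38983336]invalid input: not JSON, or not a number
```

View pics/scene0.png

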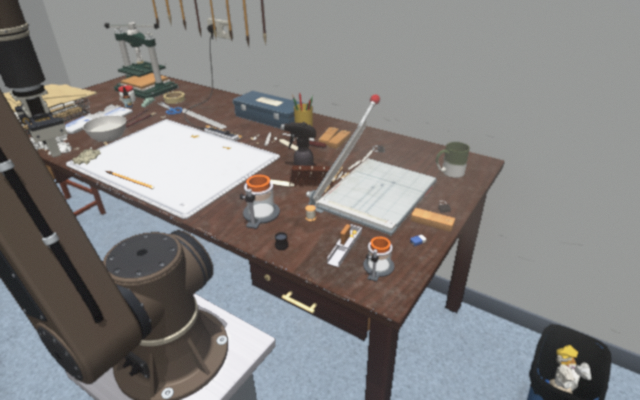

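View pics/side0.png

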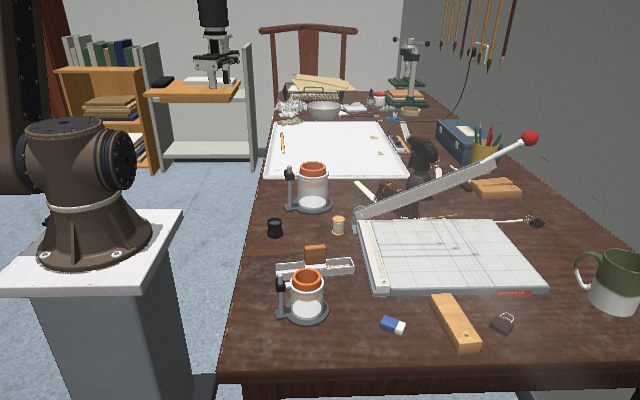

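View pics/wrist0.png

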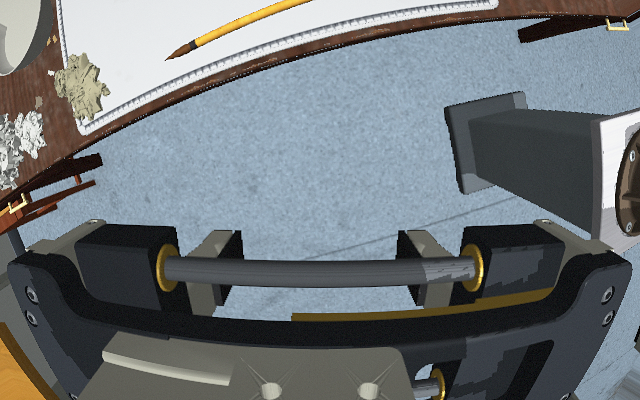

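The scene view shows the large jar near (260,200) and the small one near (379,257). The chute is at (345,243), with the loupe at (281,240), the spool at (311,213) and the eraser at (418,239). Next I'll turn these pixels into positions.

```bash
cat > h.py <<'E'
from station import arm
import cv2, numpy as np
def cloud(n):
    f=arm.grab_frame(n); im=f["image"]; d=f["depth"]; H,W=d.shape
    fl=H/2/np.tan(np.radians(f["vfov"])/2)
    u,v=np.meshgrid(np.arange(W),np.arange(H))
    if n=="wrist":
        dx=(u-f["cx"]);dy=(v-f["cy"]);r=np.hypot(dx,dy)+1e-9;th=r/fl
        c=np.stack([np.tan(th)*dx/r*d,np.tan(th)*dy/r*d,d],-1)
    else:
        c=np.stack([(u-f["cx"])/fl*d,(v-f["cy"])/fl*d,d],-1)
    R=cv2.Rodrigues(np.array(f["rvec"]))[0]
    p=(c-np.array(f["tvec"]).ravel())@R
    p[d<=0]=np.nan
    return im,p
def topview(P,IM,x0,x1,y0,y1,res=0.001,zmax=0.3,zmin=-.02):
    h=int((x1-x0)/res);w=int((y1-y0)/res)
    out=np.zeros((h,w,3),np.uint8);Z=np.full((h,w),-1.)
    for p,im in zip(P,IM):
        q=p.reshape(-1,3);c=im.reshape(-1,3)
        m=(q[:,0]>x0)&(q[:,0]<x1)&(q[:,1]>y0)&(q[:,1]<y1)&(q[:,2]<zmax)&(q[:,2]>zmin)
        q=q[m];c=c[m]
        o=np.argsort(q[:,2])
        for a,b in zip(q[o],c[o]):
            i=int((x1-a[0])/res);j=int((y1-a[1])/res)
            i=min(i,h-1);j=min(j,w-1)
            if a[2]>Z[i,j]:
                Z[i,j]=a[2];out[max(0,i-1):i+2,max(0,j-1):j+2]=b
    return out,Z
E
python3 - <<'E'
from h import *
a,p=cloud("scene");b,q=cloud("side")
np.savez("c0.npz",a=a,p=p,b=b,q=q)
for nm,im,P,pts in (("scene",a,p,dict(jar=(260,178),loupe=(281,236),spool=(311,207),eraser=(418,239),fin=(346,231),small=(379,241))),("side",b,q,dict(jar=(312,165),loupe=(274,220),spool=(339,218),eraser=(390,322),fin=(316,247),small=(307,275)))):
    for k,(u,v) in pts.items(): print(nm,k,P[v,u].round(3))
o,_=topview([p,q],[a,b],.3,.85,-.45,.15)
cv2.imwrite("pics/top0.png",o[:,:,::-1])
E
```

```text
scene jar [0.521 0.179 0.111]
scene loupe [0.407 0.019 0.036]
scene spool [0.56  0.024 0.042]
scene eraser [ 0.624 -0.292  0.013]
scene fin [ 0.489 -0.138  0.065]
scene small [ 0.496 -0.233  0.068]
side jar [0.499 0.199 0.105]
side loupe [0.404 0.032 0.031]
side spool [0.559 0.028 0.038]
side eraser [ 0.62  -0.29   0.013]
side fin [ 0.498 -0.134  0.064]
side small [ 0.479 -0.223  0.064]
```

View pics/top0.png

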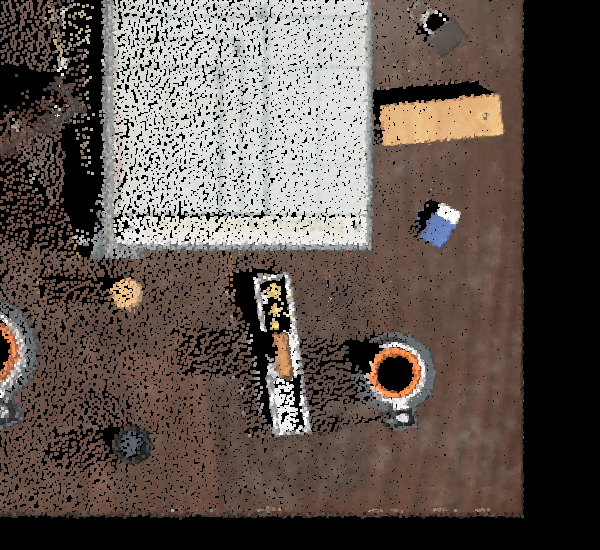

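Run:
```python
from h import *
z=np.load("c0.npz"); 
from scipy.optimize import least_squares
def sel(P,I,x0,x1,y0,y1,z0,z1):
    q=P.reshape(-1,3);c=I.reshape(-1,3).astype(int)
    m=(q[:,0]>x0)&(q[:,0]<x1)&(q[:,1]>y0)&(q[:,1]<y1)&(q[:,2]>z0)&(q[:,2]<z1)
    return q[m],c[m]
for P,I in ((z['p'],z['a']),(z['q'],z['b'])):
    q,c=sel(P,I,.40,.60,-.19,-.07,.005,.03)
    r=cv2.minAreaRect(q[:,:2].astype(np.float32)); print("chute",len(q),r)
    q2,_=sel(P,I,.40,.60,-.19,-.07,.05,.075); print("fin",q2.mean(0),q2.max(0),q2.min(0), cv2.minAreaRect(q2[:,:2].astype(np.float32)))
    bb=(c[:,0]>c[:,2]+50); print("brass",q[bb].mean(0),bb.sum())
    for nm,b in (("L",(.42,.6,.1,.28)),("S",(.42,.56,-.3,-.18))):
        q,c=sel(P,I,*b,.04,.16)
        o=(c[:,0]>c[:,2]+90)&(c[:,0]>150)
        q=q[o]; zt=np.percentile(q[:,2],97); t=q[q[:,2]>zt-.006]
        f=least_squares(lambda s:np.hypot(t[:,0]-s[0],t[:,1]-s[1])-s[2],[t[:,0].mean(),t[:,1].mean(),.03],loss="soft_l1",f_scale=.003)
        print(nm,"circle",f.x.round(4),"z",np.percentile(q[:,2],[50,90,97,100]).round(4),len(t))
        q,c=sel(P,I,*b,.06,.16); d=(c.max(1)<90); print("dark post",q[d].mean(0) if d.any() else None, q[d].max(0) if d.any() else None)
    q,c=sel(P,I,.3,.9,-.2,.3,.14,.6); print("tall",len(q),q.min(0) if len(q) else 0,q.max(0) if len(q) else 0)
    for y in np.arange(-.2,.3,.05):
        for x in np.arange(.5,.9,.1):
            m=(abs(q[:,0]-x-.05)<.05)&(abs(q[:,1]-y-.025)<.025)
            if m.sum()>5: print(round(x,2),round(y,2),q[m][:,2].max().round(3))
```

```text
chute 380 ((0.5079841017723083, -0.1310161054134369), (0.10201964527368546, 0.1834954470396042), 89.71575927734375)
fin [ 0.49085428 -0.13554506  0.0618053 ] [ 0.51580983 -0.12515544  0.06951216] [ 0.47057046 -0.14214572  0.0508011 ] ((0.49324682354927063, -0.13424161076545715), (0.045714423060417175, 0.014614157378673553), 6.215423107147217)
brass [ 0.55647724 -0.12418728  0.00973224] 20
L circle [0.4976 0.167  0.0307] z [0.1124 0.1178 0.1187 0.12  ] 116
dark post [0.43173516 0.15031502 0.10044983] [0.46670772 0.19115841 0.10912254]
S circle [ 0.4762 -0.2456  0.0222] z [0.077  0.0806 0.0816 0.0826] 104
dark post [ 0.42672854 -0.25093326  0.06936139] [ 0.43246288 -0.23362518  0.07375806]
tall 448 [0.76491726 0.03529231 0.14000929] [0.89915141 0.28901946 0.19185951]
0.8 -0.0 0.192
0.7 0.15 0.157
0.8 0.15 0.162
0.7 0.2 0.169
0.8 0.2 0.171
0.7 0.25 0.166
chute 818 ((0.4956076145172119, -0.13202627003192902), (0.1599077731370926, 0.037589069455862045), 7.147870063781738)
fin [ 0.49511156 -0.13548644  0.05988265] [ 0.51631041 -0.12301781  0.06709958] [ 0.47395291 -0.14234466  0.05014448] ((0.49519917368888855, -0.13243092596530914), (0.0434565395116806, 0.016536040231585503), 6.776198387145996)
brass [ 0.5197504  -0.13106145  0.01772227] 51
L circle [0.4988 0.1672 0.0306] z [0.115  0.1166 0.1172 0.1178] 104
dark post [0.43734582 0.14349446 0.09811324] [0.4510827  0.17071521 0.10868253]
S circle [ 0.4772 -0.2452  0.022 ] z [0.0767 0.0791 0.0797 0.0803] 194
dark post [ 0.43214039 -0.25600585  0.06754173] [ 0.45205585 -0.23401619  0.07302462]
tall 805 [0.76981611 0.03706955 0.1400395 ] [0.89976369 0.29317947 0.18772375]
0.8 -0.0 0.188
0.7 0.15 0.152
0.8 0.15 0.161
0.7 0.2 0.169
0.8 0.2 0.169
0.7 0.25 0.166
```

```bash
python3 -m handwheel '[[1,-2,0,0.02],[1.9,-3.8,0,0.02],[1.9,-3.8,0,0.02],[1.9,-3.8,0,0.02],[1.9,-3.8,0,0.02],[1.9,-3.8,0,0.02],[1.9,-3.8,0,0.02],[1.9,-3.8,0,0.02],[1.9,-3.8,0,0.02],[1.9,-3.8,0,0.02],[1.9,-3.8,0,0.02],[1.9,-3.8,0,0.02],[1.9,-3.8,0,0.02],[1.9,-3.8,0,0.02],[1.9,-3.8,0,0.02],[1.9,-3.8,0,0.02],[1.9,-3.8,0,0.02],[1.9,-3.8,0,0.02],[1.9,-3.8,0,0.02],[1.9,-3.8,0,0.02]]' 0 10
python3 - <<'E'
from h import *
print(arm.get_state())
E
```

```text
t: 2.25
eef_pos: [0.5592, -0.0954, 0.4048]
ee_rot: [-3.142, -0.0, 0.119]
force: [1.5, -0.3, 0.4]
width: 0.0873
{'t': 2.25, 'q': array([ 1.75830260e-01,  1.82286692e-01, -2.29922731e-01, -2.45101850e-05,
       -1.15829673e+00,  1.51400258e+00]), 'qd': array([-7.85511783e-01,  4.09846981e-01,  5.00333012e-01, -2.58320872e-04,
       -9.21509903e-02,  9.79184599e-01]), 'joint_efforts': array([  3.02378543, -47.21069098,  25.9160167 ,   6.60471171,
         0.10876354,  -1.56792361]), 'eef_pos': array([ 0.55919976, -0.09544879,  0.404753  ]), 'ee_rot': array([-3.14155376e+00, -2.88434734e-04,  1.19026688e-01]), 'force': array([ 1.49246443, -0.29122426,  0.35983413]), 'moment': array([ 0.13444199, -0.18274896, -0.02558377]), 'width': 0.08731677036567526}
```

```bash
python3 -m handwheel '[[0.5,-1.5,-2,0],[0.5,-1.4,-4,0],[0,0,-4,0],[0,0,-3,0],[0,0,0,0],[0,0,0,0]]'
python3 - <<'E'
from h import *
s=arm.get_state();print(s['eef_pos'],s['ee_rot'],s['force'])
a,p=cloud("wrist");cv2.imwrite("pics/w1.png",a[:,:,::-1]);np.savez("w1.npz",a=a,p=p)
b,q=cloud("side");cv2.imwrite("pics/s1.png",b[:,:,::-1])
o,_=topview([p],[a],.38,.63,-.25,0,.0005,zmax=.12);cv2.imwrite("pics/top1.png",o[:,:,::-1])
E
```

```text
t: 2.85
eef_pos: [0.5691, -0.1227, 0.2751]
ee_rot: [3.141, 0.001, 0.119]
force: [0.1, 0.0, 0.6]
width: 0.0879
[ 0.56909913 -0.12266561  0.27512967] [3.14107851e+00 7.18629626e-04 1.18698133e-01] [0.13918117 0.04997356 0.63612875]
```

View pics/w1.png

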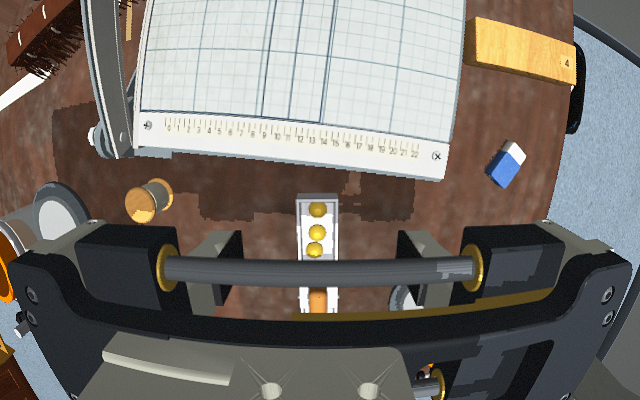

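View pics/top1.png

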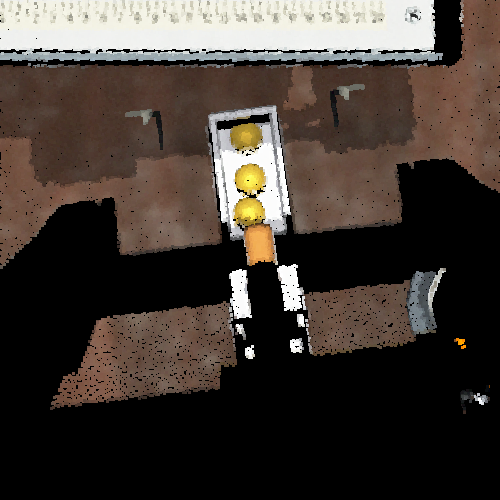

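View pics/s1.png

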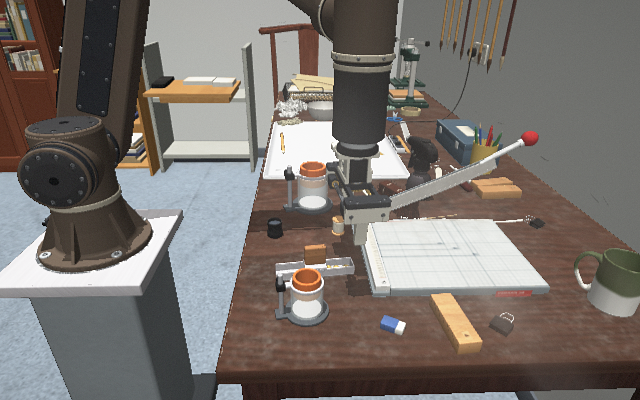

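The wrist view shows three bosses, at (318,208), (316,232) and (314,249), between the open fingers. The fourth is presumably under the bridge. The interface gives no tool tilt, so a fin grip couldn't tip the chute. Instead I'll pinch the tail walls so the chute can pivot in the pads.

```bash
python3 -m handwheel '[[0,0,-3,0],[0,0,-3,0],[0,0,-2,0],[0,0,-1.2,0],[0,0,0,0],[0,0,0,0]]'; python3 -m handwheel '[[0,0,0,0],[0,0,0,0],[0,0,0,0],[0,0,0,0],[0,0,0,0],[0,0,0,0],[0,0,0,0],[0,0,0,0]]' 1 60
```

```text
t: 3.55
eef_pos: [0.5695, -0.1225, 0.1841]
ee_rot: [3.141, -0.002, 0.119]
force: [1.0, -0.0, 0.9]
width: 0.0876
t: 4.35
eef_pos: [0.5688, -0.1226, 0.1826]
ee_rot: [-3.142, 0.0, 0.118]
force: [0.1, 0.6, -0.5]
width: 0.0333
```

Gripped, with the width at 33 mm. Next is a gentle lift, then a check.

```bash
python3 -m handwheel '[[0,0,0.2,0],[0,0,0.4,0],[0,0,0.6,0],[0,0,0.8,0],[0,0,1,0],[0,0,1,0],[0,0,0.6,0],[0,0,0.3,0],[0,0,0,0],[0,0,0,0]]'
python3 - <<'E'
from h import *
b,q=cloud("side");cv2.imwrite("pics/s2.png",cv2.resize(b[200:340,230:430,::-1],(800,560)))
E
```

```text
t: 5.35
eef_pos: [0.5685, -0.1227, 0.2315]
ee_rot: [-3.141, 0.0, 0.118]
force: [-0.2, 0.5, -2.9]
width: 0.0332
```

View pics/s2.png

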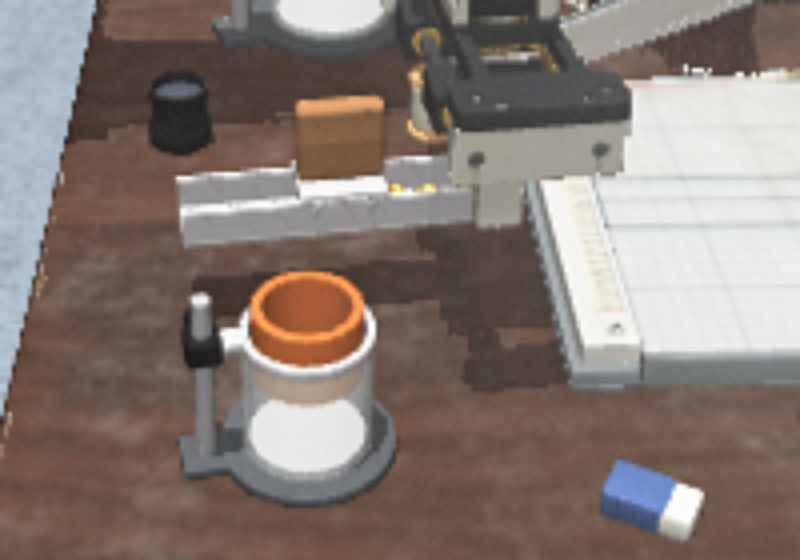

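It's lifted and looks level. I'll check the tilt numerically.

```bash
cat >> h.py <<'E'
def tilt(direction, grip, names=("scene","side"), half=.022):
    """height profile of chute along axis; direction = unit xy from tail to nose; grip xy. prints lower/upper envelope"""
    d=np.array(direction,float);d/=np.linalg.norm(d);n=np.array([-d[1],d[0]])
    for nm in names:
        im,P=cloud(nm);q=P.reshape(-1,3);c=im.reshape(-1,3).astype(int)
        r=q[:,:2]-np.array(grip)
        s=r@d;w=r@n
        grey=(c.max(1)-c.min(1)<40)&(c.min(1)>100)
        m=(abs(w)<half)&(s>.01)&(s<.17)&grey&(q[:,2]>.02)
        row=[]
        for a in np.arange(.015,.165,.01):
            k=m&(s>a)&(s<a+.01)
            row.append((round(a+.005,3),int(k.sum()))+tuple((np.percentile(q[k][:,2],[5,95])*1000).round(0)) if k.sum()>4 else (round(a+.005,3),0))
        print(nm,row)
E
python3 - <<'E'
from h import *
tilt((-.993,-.12),(.5685,-.1227))
E
```

```text
scene [(np.float64(0.02), 152, np.float64(144.0), np.float64(198.0)), (np.float64(0.03), 75, np.float64(66.0), np.float64(220.0)), (np.float64(0.04), 60, np.float64(64.0), np.float64(387.0)), (np.float64(0.05), 68, np.float64(63.0), np.float64(388.0)), (np.float64(0.06), 19, np.float64(60.0), np.float64(77.0)), (np.float64(0.07), 19, np.float64(62.0), np.float64(79.0)), (np.float64(0.08), 46, np.float64(50.0), np.float64(82.0)), (np.float64(0.09), 61, np.float64(49.0), np.float64(78.0)), (np.float64(0.1), 51, np.float64(49.0), np.float64(76.0)), (np.float64(0.11), 32, np.float64(49.0), np.float64(68.0)), (np.float64(0.12), 44, np.float64(49.0), np.float64(68.0)), (np.float64(0.13), 35, np.float64(49.0), np.float64(67.0)), (np.float64(0.14), 34, np.float64(49.0), np.float64(68.0)), (np.float64(0.15), 60, np.float64(49.0), np.float64(67.0)), (np.float64(0.16), 0), (np.float64(0.17), 0)]
side [(np.float64(0.02), 233, np.float64(52.0), np.float64(211.0)), (np.float64(0.03), 122, np.float64(50.0), np.float64(236.0)), (np.float64(0.04), 128, np.float64(51.0), np.float64(365.0)), (np.float64(0.05), 93, np.float64(51.0), np.float64(384.0)), (np.float64(0.06), 69, np.float64(49.0), np.float64(72.0)), (np.float64(0.07), 67, np.float64(50.0), np.float64(72.0)), (np.float64(0.08), 68, np.float64(50.0), np.float64(72.0)), (np.float64(0.09), 73, np.float64(50.0), np.float64(72.0)), (np.float64(0.1), 94, np.float64(50.0), np.float64(71.0)), (np.float64(0.11), 94, np.float64(49.0), np.float64(67.0)), (np.float64(0.12), 91, np.float64(49.0), np.float64(66.0)), (np.float64(0.13), 90, np.float64(49.0), np.float64(66.0)), (np.float64(0.14), 88, np.float64(49.0), np.float64(66.0)), (np.float64(0.15), 84, np.float64(49.0), np.float64(66.0)), (np.float64(0.16), 0), (np.float64(0.17), 0)]
```

It's level and the underside is 183 mm below the TCP. Next I carry it to the jar, turning to approach from -y. The post is on the -x side.

```bash
python3 -m handwheel '[[-0.17,0.3,0.4,-0.04],[-0.3,0.5,0.7,-0.07],[-0.42,0.73,0.6,-0.1],[-0.42,0.73,0.6,-0.1],[-0.42,0.73,0.6,-0.1],[-0.42,0.73,0.6,-0.1],[-0.42,0.73,0.6,-0.1],[-0.42,0.73,0.6,-0.1],[-0.42,0.73,0.6,-0.1],[-0.42,0.73,0.6,-0.1],[-0.42,0.73,0.6,-0.1],[-0.42,0.73,0.6,-0.1],[-0.42,0.73,0.6,-0.1],[-0.42,0.73,0.6,-0.1],[-0.42,0.73,0.6,-0.1],[-0.42,0.73,0.6,-0.1],[-0.33,0.6,0.1,-0.08],[-0.24,0.44,0,-0.06],[-0.17,0.3,0,-0.04],[0,0,0,0]]';python3 -m handwheel '[[0,0,0,0],[0,0,0,0]]'
python3 - <<'E'
from h import *
s=arm.get_state();print(s['eef_pos'],s['ee_rot'],s['force'],s['moment'])
a,p=cloud("scene");b,q=cloud("side")
cv2.imwrite("pics/s3.png",cv2.resize(b[120:260,230:430,::-1],(800,560)))
cv2.imwrite("pics/c3.png",cv2.resize(a[130:270,180:380,::-1],(800,560)))
g=s['eef_pos'][:2]
# nose end
for nm,im,P in(("sc",a,p),("si",b,q)):
    Q=P.reshape(-1,3);c=im.reshape(-1,3).astype(int)
    m=(abs(Q[:,0]-.498)<.04)&(Q[:,1]>.01)&(Q[:,1]<.175)&(Q[:,2]>.139)&(Q[:,2]<.172)&(c.max(1)-c.min(1)<40)&(c.min(1)>100)
    t=Q[m];print(nm,m.sum(),"ymax",np.percentile(t[:,1],[95,99,100]),cv2.minAreaRect(t[:,:2].astype(np.float32)))
    for y in np.arange(.04,.16,.01):
        k=abs(t[:,1]-y)<.005
        if k.sum()>4: print(round(y,2),k.sum(),np.percentile(t[k][:,2],[5,95]).round(3),np.percentile(t[k][:,0],[3,97]).round(3))
E
```

```text
t: 7.5
eef_pos: [0.4975, 0.0011, 0.3274]
ee_rot: [3.141, -0.0, -1.572]
force: [-0.8, 0.2, -2.2]
width: 0.0334
t: 7.7
eef_pos: [0.4978, 0.0008, 0.3275]
ee_rot: [3.141, -0.0, -1.571]
force: [-0.9, 1.1, -3.0]
width: 0.0331
[0.49783577 0.00079159 0.32750146] [ 3.14120774e+00 -2.15417211e-04 -1.57097250e+00] [-0.8723968   1.14787752 -2.95852815] [-0.05318544 -0.10242873 -0.01129808]
sc 223 ymax [0.1492777  0.15335699 0.15504914] ((0.4955197274684906, 0.08320067077875137), (0.14470230042934418, 0.038578275591135025), 88.40394592285156)
0.04 14 [0.148 0.161] [0.478 0.484]
0.05 9 [0.149 0.158] [0.48  0.486]
0.06 12 [0.148 0.16 ] [0.479 0.483]
0.07 12 [0.15  0.158] [0.478 0.484]
0.08 13 [0.144 0.161] [0.478 0.485]
0.09 11 [0.145 0.16 ] [0.478 0.484]
0.1 16 [0.147 0.165] [0.477 0.483]
0.11 16 [0.145 0.163] [0.479 0.484]
0.12 17 [0.148 0.163] [0.478 0.496]
0.13 24 [0.146 0.163] [0.481 0.515]
0.14 32 [0.146 0.164] [0.481 0.515]
0.15 24 [0.146 0.164] [0.482 0.515]
si 184 ymax [0.11788308 0.13554383 0.1515498 ] ((0.49823954701423645, 0.08140400052070618), (0.03376895189285278, 0.1398848593235016), 0.7995532751083374)
0.04 11 [0.146 0.163] [0.483 0.514]
0.05 31 [0.146 0.168] [0.483 0.513]
0.06 31 [0.147 0.168] [0.483 0.513]
0.07 19 [0.145 0.168] [0.485 0.514]
0.08 23 [0.146 0.168] [0.483 0.513]
0.09 33 [0.146 0.168] [0.483 0.514]
0.1 9 [0.146 0.167] [0.488 0.51 ]
```

View pics/s3.png

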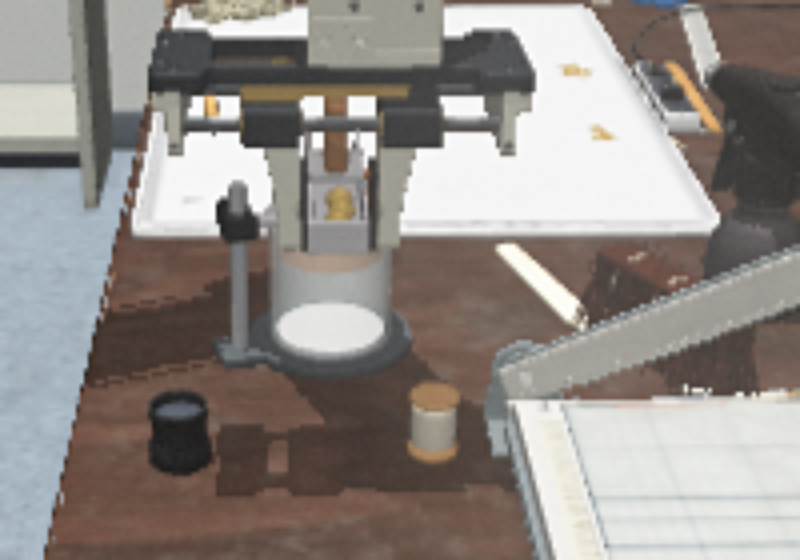

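View pics/c3.png

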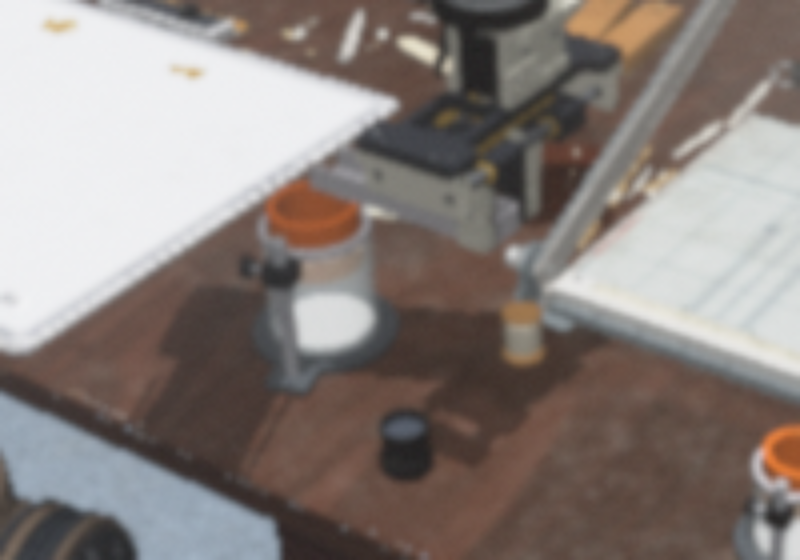

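The nose lies level over the mouth at y=0.154, with the underside at about z=0.1445. I'll lower it and feel for contact with the wrist force and the x-moment.

```bash
cat > st.py <<'E'
from station import arm
import numpy as np
s=arm.get_state();print(s['t'],s['eef_pos'].round(4),'F',s['force'].round(2),'M',s['moment'].round(3),s['width'].round(4))
E
python3 -m handwheel '[[0,0,-0.5,0],[0,0,-0.7,0],[0,0,-0.6,0],[0,0,-0.3,0],[0,0,0,0],[0,0,0,0]]' >/dev/null; python3 st.py; python3 -m handwheel '[[0,0,-0.1,0],[0,0,0,0]]'>/dev/null; python3 st.py;  python3 -m handwheel '[[0,0,-0.1,0],[0,0,0,0]]'>/dev/null; python3 st.py
```

```text
Traceback (most recent call last):
  File "st.py", line 3, in <module>
    s=arm.get_state();print(s['t'],s['eef_pos'].round(4),'F',s['force'].round(2),'M',s['moment'].round(3),s['width'].round(4))
                                                                                                          ^^^^^^^^^^^^^^^^
AttributeError: 'float' object has no attribute 'round'
Traceback (most recent call last):
  File "st.py", line 3, in <module>
    s=arm.get_state();print(s['t'],s['eef_pos'].round(4),'F',s['force'].round(2),'M',s['moment'].round(3),s['width'].round(4))
                                                                                                          ^^^^^^^^^^^^^^^^
AttributeError: 'float' object has no attribute 'round'
Traceback (most recent call last):
  File "st.py", line 3, in <module>
    s=arm.get_state();print(s['t'],s['eef_pos'].round(4),'F',s['force'].round(2),'M',s['moment'].round(3),s['width'].round(4))
                                                                                                          ^^^^^^^^^^^^^^^^
AttributeError: 'float' object has no attribute 'round'
```

```bash
sed -i "s/s\['width'\].round(4)/round(s['width'],4)/" st.py; python3 st.py; python3 -m handwheel '[[0,0,-0.1,0],[0,0,0,0]]'>/dev/null; python3 st.py
```

```text
8.8 [0.4978 0.001  0.3046] F [ 0.55 -0.12 -2.49] M [-0.07  -0.068 -0.006] 0.0336
9.0 [0.4978 0.0009 0.3036] F [ 0.11  0.93 -2.2 ] M [-0.108 -0.015  0.031] 0.0333
```

```bash
for i in 1; do python3 -m handwheel '[[0,0,-0.1,0],[0,0,0,0]]'>/dev/null; python3 st.py; done; python3 -m handwheel '[[0,0,-0.1,0],[0,0,0,0]]'>/dev/null; python3 st.py;python3 -m handwheel '[[0,0,-0.1,0],[0,0,0,0]]'>/dev/null; python3 st.py
```

```text
9.2 [0.4978 0.0009 0.3025] F [ 0.43 -0.42 -2.64] M [-0.091 -0.013  0.023] 0.0333
9.4 [0.4978 0.0009 0.3015] F [-0.32  0.3  -2.58] M [-0.062 -0.052  0.005] 0.0332
9.6 [0.4978 0.001  0.3006] F [ 0.46  0.52 -2.27] M [-0.004 -0.068  0.003] 0.0335
```

```bash
python3 -m handwheel '[[0,0,-0.1,0],[0,0,0,0]]'>/dev/null; python3 st.py; python3 -m handwheel '[[0,0,-0.05,0],[0,0,0,0]]'>/dev/null; python3 st.py
```

```text
9.8 [0.4979 0.0009 0.2996] F [ 0.56 -0.82 -1.9 ] M [-0.003 -0.102 -0.02 ] 0.0333
10.0 [0.4979 0.0009 0.2992] F [ 0.01 -0.24 -1.48] M [-0.092 -0.002  0.005] 0.0334
```

```bash
python3 -m handwheel '[[0,0,-0.08,0],[0,0,0,0]]'>/dev/null; python3 st.py; python3 -m handwheel '[[0,0,0,0]]'>/dev/null; python3 st.py;python3 -m handwheel '[[0,0,-0.05,0]]'>/dev/null; python3 st.py;python3 -m handwheel '[[0,0,0,0]]'>/dev/null; python3 st.py
```

```text
10.2 [0.4979 0.0009 0.2984] F [ 0.13 -0.9   0.01] M [-0.197 -0.058 -0.029] 0.033
10.3 [0.4979 0.0009 0.2984] F [-0.86 -1.7  -0.1 ] M [-0.194 -0.059  0.005] 0.0333
10.4 [0.4979 0.0009 0.2979] F [-0.36 -0.76  0.4 ] M [-0.241 -0.023  0.02 ] 0.0335
10.5 [0.4978 0.0009 0.2979] F [-0.48 -0.93 -0.77] M [-0.207 -0.072  0.001] 0.033
```

```bash
python3 - <<'E'
from h import *
a,p=cloud("scene");b,q=cloud("side")
cv2.imwrite("pics/s4.png",cv2.resize(b[120:260,230:430,::-1],(800,560)))
cv2.imwrite("pics/c4.png",cv2.resize(a[130:270,180:380,::-1],(800,560)))
for nm,im,P in(("sc",a,p),("si",b,q)):
    Q=P.reshape(-1,3);c=im.reshape(-1,3).astype(int)
    m=(abs(Q[:,0]-.498)<.025)&(Q[:,1]>.01)&(Q[:,1]<.175)&(Q[:,2]>.105)&(Q[:,2]<.145)&(c.max(1)-c.min(1)<40)&(c.min(1)>100)
    t=Q[m];print(nm,m.sum(),"ymax",np.percentile(t[:,1],[95,99,100]))
    for y in np.arange(.03,.16,.01):
        k=abs(t[:,1]-y)<.005
        if k.sum()>4: print(round(y,2),k.sum(),np.percentile(t[k][:,2],[5,95]).round(3))
E
python3 st.py
```

```text
sc 180 ymax [0.14886122 0.15203896 0.15310204]
0.03 7 [0.117 0.127]
0.04 7 [0.118 0.126]
0.05 9 [0.12  0.127]
0.06 8 [0.117 0.126]
0.07 9 [0.116 0.125]
0.08 8 [0.119 0.127]
0.09 8 [0.117 0.124]
0.1 10 [0.12  0.134]
0.11 18 [0.118 0.136]
0.12 18 [0.119 0.137]
0.13 19 [0.118 0.134]
0.14 34 [0.118 0.136]
0.15 20 [0.119 0.137]
si 192 ymax [0.11820645 0.15308966 0.15331306]
0.03 7 [0.125 0.134]
0.04 16 [0.117 0.135]
0.05 36 [0.118 0.139]
0.06 35 [0.117 0.14 ]
0.07 25 [0.118 0.14 ]
0.08 25 [0.118 0.139]
0.09 23 [0.117 0.14 ]
0.15 9 [0.118 0.135]
10.6 [0.4979 0.0009 0.2979] F [ 0.34 -0.63 -0.08] M [-0.249 -0.034 -0.015] 0.0332
```

View pics/c4.png

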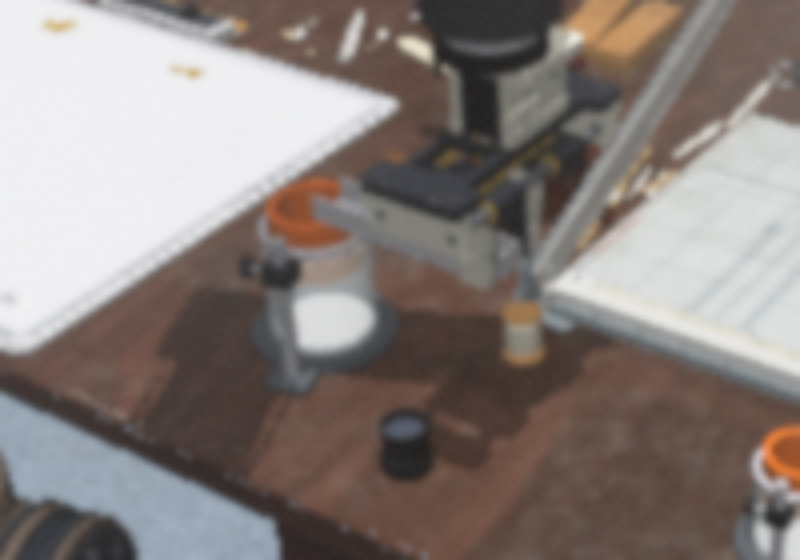

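View pics/s4.png

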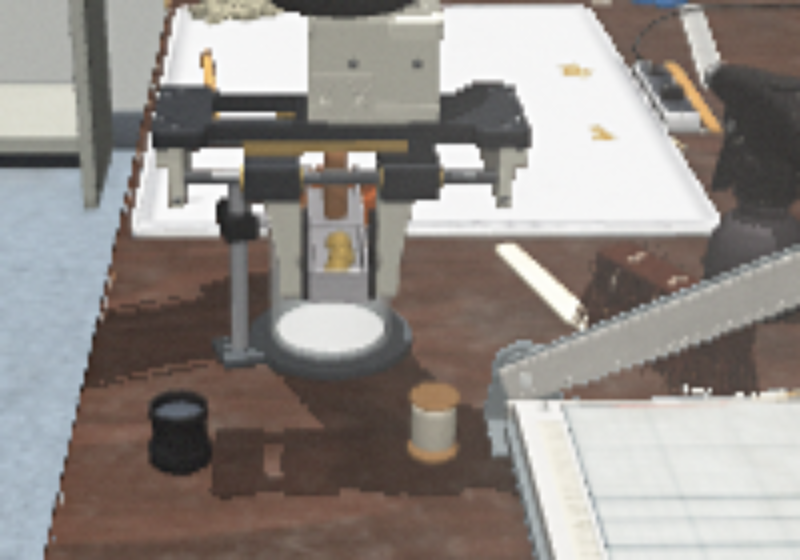

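The chute lies level on the rim and the press reads about 2.5 N. I'll go slightly deeper and hold.

```bash
python3 -m handwheel '[[0,0,-0.04,0],[0,0,0,0]]'>/dev/null; python3 st.py; python3 -m handwheel '[[0,0,0,0],[0,0,0,0]]'>/dev/null; python3 st.py;python3 -m handwheel '[[0,0,0,0]]'>/dev/null; python3 st.py
```

```text
10.8 [0.4979 0.0009 0.2975] F [ 0.2  -1.08 -0.62] M [-0.249 -0.056 -0.053] 0.0334
11.0 [0.4978 0.0009 0.2975] F [ 0.47 -1.36 -0.21] M [-0.319 -0.089 -0.001] 0.0335
11.1 [0.4978 0.0009 0.2975] F [ 0.44 -2.18  0.56] M [-0.251 -0.157  0.042] 0.0334
```

Step 1 has been held for well over 0.3 s. Now I relax the grip so the chute can pivot, and test about 5° of tip.

```bash
python3 -m handwheel '[[0,0,0,0],[0,0,0,0],[0,0,0,0]]' 1 6; python3 st.py; python3 -m handwheel '[[0,0.01,0.1,0],[0,0.02,0.2,0],[0,0.02,0.2,0],[0,0.03,0.2,0],[0,0.03,0.2,0],[0,0.03,0.2,0],[0,0.02,0.1,0],[0,0,0,0]]'>/dev/null; python3 st.py
python3 - <<'E'
from h import *
a,p=cloud("scene");b,q=cloud("side")
cv2.imwrite("pics/s5.png",cv2.resize(b[120:260,230:430,::-1],(800,560)))
cv2.imwrite("pics/c5.png",cv2.resize(a[130:270,180:380,::-1],(800,560)))
for nm,im,P in(("sc",a,p),("si",b,q)):
    Q=P.reshape(-1,3);c=im.reshape(-1,3).astype(int)
    m=(abs(Q[:,0]-.498)<.025)&(Q[:,1]>.01)&(Q[:,1]<.175)&(Q[:,2]>.105)&(Q[:,2]<.16)&(c.max(1)-c.min(1)<40)&(c.min(1)>100)
    t=Q[m];print(nm,m.sum(),"ymax",np.percentile(t[:,1],[95,99,100]))
    for y in np.arange(.03,.16,.01):
        k=abs(t[:,1]-y)<.005
        if k.sum()>4: print(round(y,2),k.sum(),np.percentile(t[k][:,2],[5,95]).round(3))
E
python3 st.py
```

```text
t: 11.4
eef_pos: [0.4978, 0.001, 0.2974]
ee_rot: [3.141, 0.0, -1.572]
force: [0.3, -0.5, -1.4]
width: 0.0339
11.4 [0.4978 0.001  0.2974] F [ 0.25 -0.47 -1.39] M [-0.224 -0.136 -0.037] 0.0339
12.2 [0.4978 0.0026 0.3096] F [-0.1  -1.01 -1.61] M [-0.029 -0.169 -0.041] 0.0341
sc 228 ymax [0.14996195 0.153012   0.15342   ]
0.03 12 [0.128 0.139]
0.04 10 [0.129 0.137]
0.05 13 [0.126 0.138]
0.06 14 [0.126 0.139]
0.07 15 [0.124 0.139]
0.08 13 [0.126 0.139]
0.09 15 [0.124 0.14 ]
0.1 17 [0.123 0.139]
0.11 15 [0.121 0.138]
0.12 17 [0.12  0.138]
0.13 27 [0.121 0.137]
0.14 30 [0.12  0.137]
0.15 25 [0.119 0.136]
si 160 ymax [0.11722059 0.14619133 0.15088404]
0.04 5 [0.143 0.144]
0.05 25 [0.126 0.146]
0.06 33 [0.124 0.147]
0.07 24 [0.124 0.145]
0.08 20 [0.123 0.145]
0.09 20 [0.122 0.144]
0.1 13 [0.122 0.144]
12.3 [0.4978 0.0026 0.3095] F [-0.36 -0.48 -1.84] M [-0.007 -0.161 -0.037] 0.034
```

View pics/c5.png

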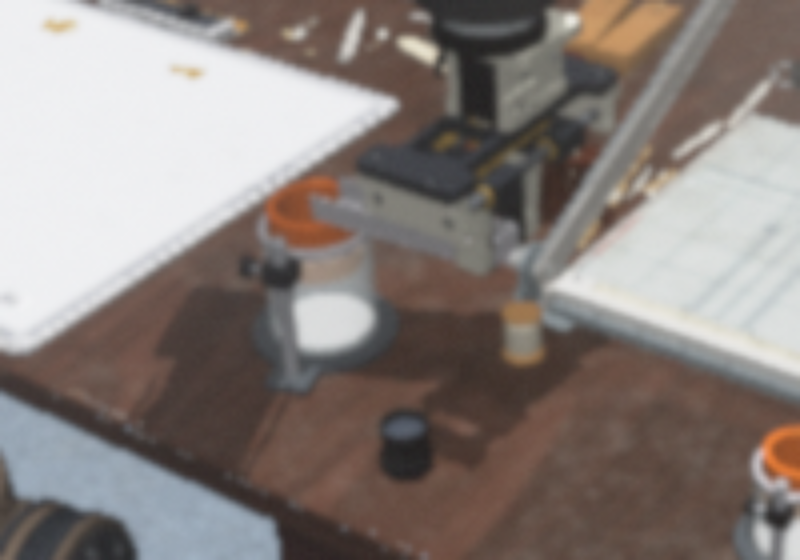

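It pivots as planned: about 4° of tip, nose still down, and roughly 0.9 N on the collar. Continuing to about 13°.

```bash
python3 -m handwheel '[[0,0.03,0.15,0],[0,0.04,0.2,0],[0,0.04,0.2,0],[0,0.04,0.2,0],[0,0.05,0.2,0],[0,0.05,0.2,0],[0,0.05,0.2,0],[0,0.05,0.2,0],[0,0.06,0.2,0],[0,0.05,0.15,0],[0,0,0,0]]'>/dev/null; python3 st.py
cat > look.py <<'E'
from h import *
import sys
n=sys.argv[1]
a,p=cloud("scene");b,q=cloud("side");w,_=cloud("wrist")
cv2.imwrite(f"pics/s{n}.png",cv2.resize(b[100:240,230:430,::-1],(800,560)))
cv2.imwrite(f"pics/c{n}.png",cv2.resize(a[130:270,180:380,::-1],(800,560)))
cv2.imwrite(f"pics/w{n}.png",w[:,:,::-1])
for nm,im,P in(("sc",a,p),("si",b,q)):
    Q=P.reshape(-1,3);c=im.reshape(-1,3).astype(int)
    m=(abs(Q[:,0]-.498)<.025)&(Q[:,1]>.02)&(Q[:,1]<.175)&(Q[:,2]>.1)&(Q[:,2]<.24)&(c.max(1)-c.min(1)<40)&(c.min(1)>100)
    t=Q[m]; r=[]
    for y in np.arange(.05,.16,.02):
        k=abs(t[:,1]-y)<.005
        if k.sum()>4: r.append((round(float(y),2),(np.percentile(t[k][:,2],[5,95])*1000).round(0).tolist()))
    print(nm,r)
E
python3 look.py 6; python3 st.py
```

```text
13.4 [0.4978 0.0072 0.3287] F [ 0.04 -0.75 -1.82] M [-0.043 -0.077  0.026] 0.0341
sc [(0.05, [142.0, 157.0]), (0.07, [134.0, 157.0]), (0.09, [133.0, 154.0]), (0.11, [125.0, 143.0]), (0.13, [100.0, 140.0]), (0.15, [121.0, 135.0])]
si [(0.07, [141.0, 190.0]), (0.09, [131.0, 153.0]), (0.11, [125.0, 169.0]), (0.13, [122.0, 132.0])]
13.55 [0.4978 0.0072 0.3284] F [ 0.49 -0.16 -1.7 ] M [-0.007 -0.13  -0.007] 0.0337
```

View pics/w6.png

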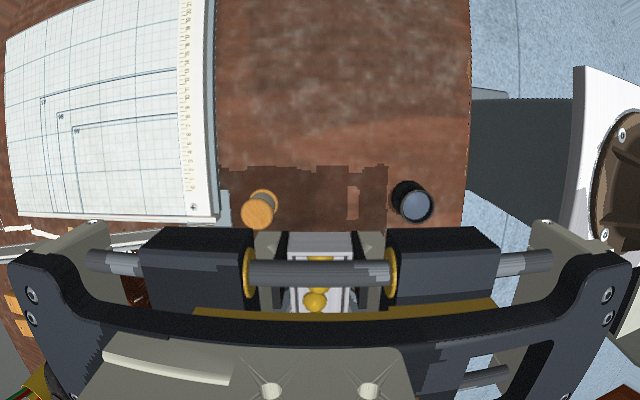

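View pics/c6.png

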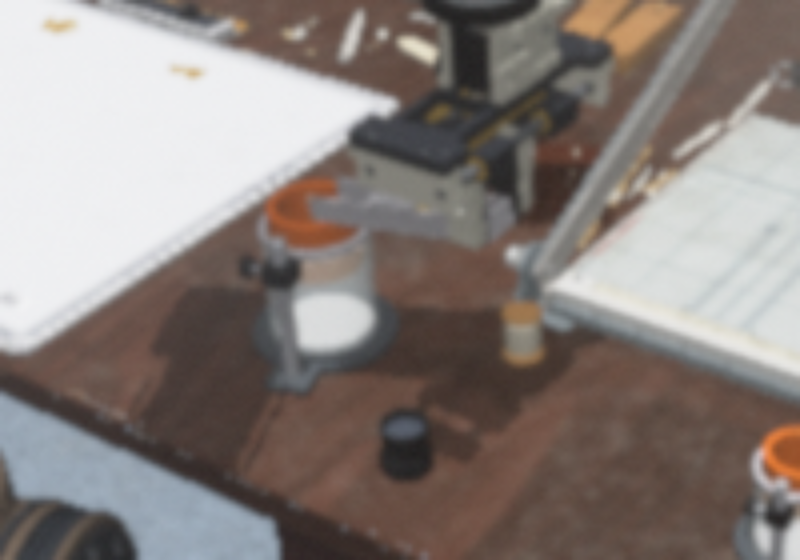

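View pics/s6.png

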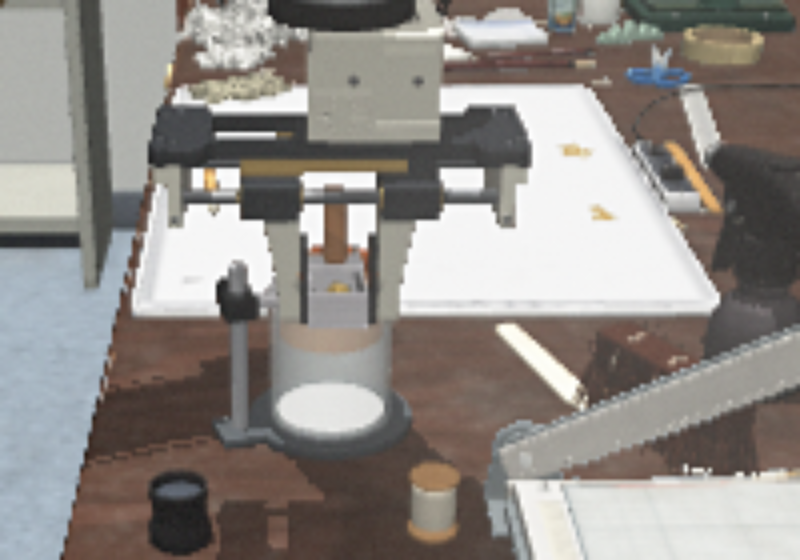

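The tip is about 13° and the contact still reads about 0.85 N. Bosses are starting to shift. Continuing to about 22°.

```bash
python3 -m handwheel '[[0,0.06,0.15,0],[0,0.08,0.2,0],[0,0.08,0.2,0],[0,0.08,0.2,0],[0,0.08,0.2,0],[0,0.09,0.2,0],[0,0.09,0.2,0],[0,0.09,0.2,0],[0,0.09,0.2,0],[0,0.09,0.2,0],[0,0.03,0.05,0],[0,0,0,0]]'>/dev/null; python3 st.py;python3 look.py 7; python3 st.py
```

```text
14.75 [0.4978 0.0158 0.3486] F [ 0.83  0.54 -2.65] M [-0.014 -0.091 -0.009] 0.0341
sc [(0.05, [154.0, 173.0]), (0.07, [149.0, 171.0]), (0.09, [141.0, 165.0]), (0.11, [133.0, 156.0]), (0.13, [100.0, 143.0]), (0.15, [120.0, 138.0])]
si [(0.07, [167.0, 175.0])]
14.9 [0.4978 0.0157 0.3484] F [ 0.05  0.07 -1.59] M [ 0.062 -0.169  0.011] 0.034
```

View pics/w7.png

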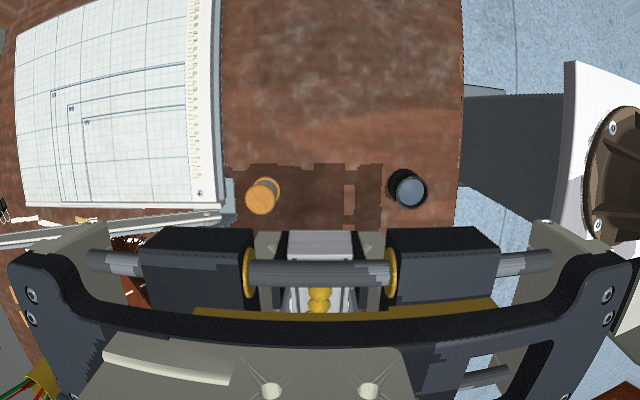

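View pics/c7.png

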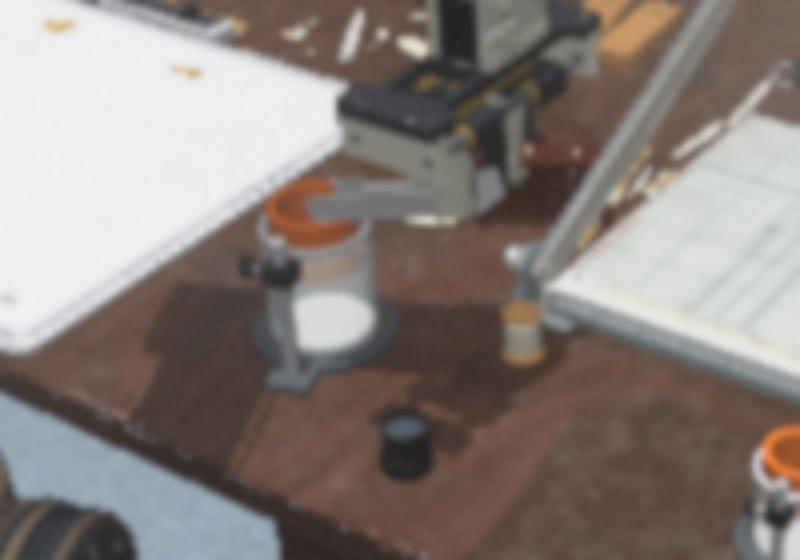

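View pics/s7.png

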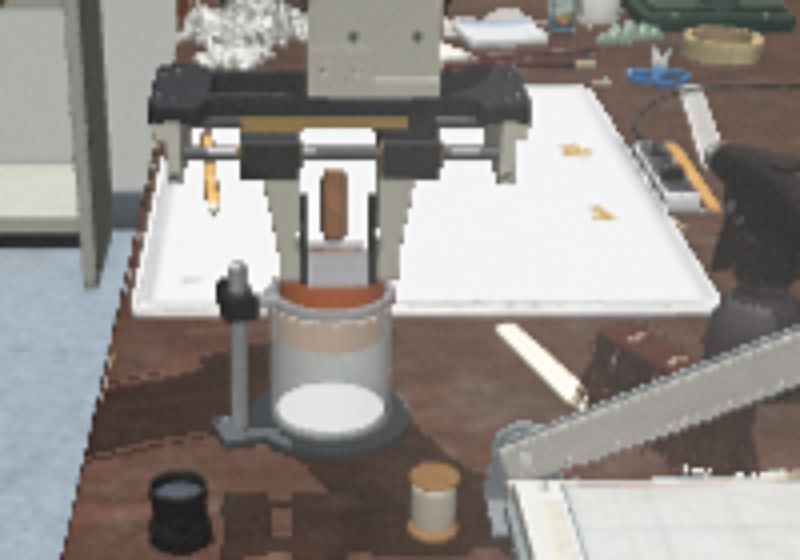

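Two bosses are visible at the bridge, at (320,303) and (320,293), and the jar looks empty. I'll wait briefly to see whether they're still sliding.

```bash
python3 -m handwheel '[[0,0,0,0],[0,0,0,0],[0,0,0,0]]'>/dev/null; python3 st.py;python3 look.py 8; python3 st.py; python3 -c "
import cv2;a=cv2.imread('pics/w8.png');cv2.imwrite('pics/w8z.png',cv2.resize(a[220:330,260:380],None,fx=5,fy=5))"
```

```text
15.2 [0.4978 0.0158 0.3485] F [ 0.06 -0.09 -0.91] M [ 0.124 -0.124 -0.012] 0.0337
sc [(0.05, [154.0, 172.0]), (0.07, [148.0, 173.0]), (0.09, [141.0, 165.0]), (0.11, [134.0, 155.0]), (0.13, [100.0, 142.0]), (0.15, [122.0, 137.0])]
si [(0.07, [167.0, 170.0]), (0.13, [100.0, 101.0])]
15.35 [0.4979 0.0157 0.3485] F [-0.33 -0.7  -0.59] M [ 0.133 -0.122  0.025] 0.034
```

View pics/w8z.png

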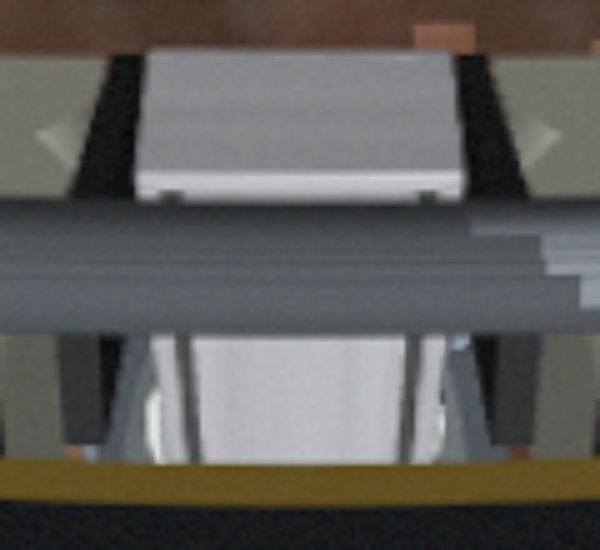

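View pics/c8.png

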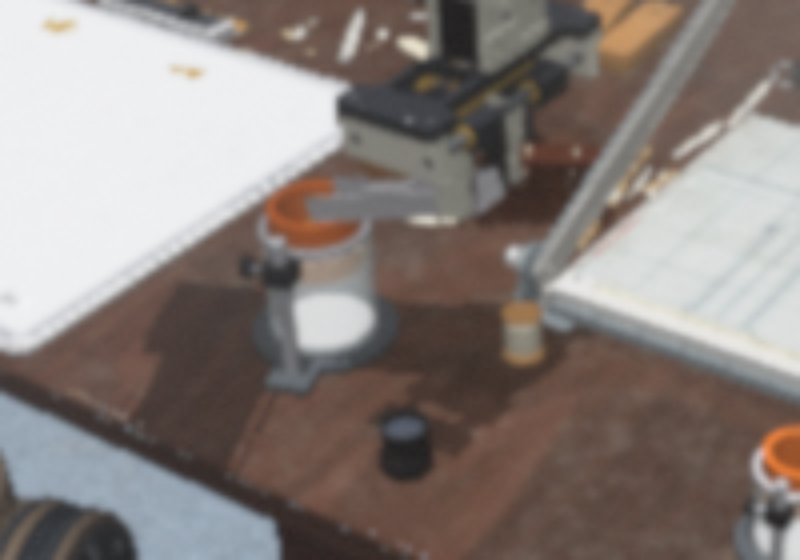

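```bash
python3 -m handwheel '[[0,0,0,0],[0,0,0,0],[0,0,0,0]]'>/dev/null; python3 st.py;python3 look.py 9; python3 st.py; python3 -c "
import cv2
a=cv2.imread('pics/c9.png');b=cv2.imread('pics/s9.png')
import numpy as np
cv2.imwrite('pics/j9.png',np.hstack([cv2.resize(a[150:420,200:440],(390,440)),cv2.resize(b[220:480,200:440],(405,440))]))"
```

```text
15.65 [0.4978 0.0157 0.3485] F [-0.04 -1.06 -1.9 ] M [ 0.024 -0.113 -0.045] 0.0338
sc [(0.05, [154.0, 173.0]), (0.07, [148.0, 173.0]), (0.09, [142.0, 165.0]), (0.11, [131.0, 154.0]), (0.13, [101.0, 143.0]), (0.15, [120.0, 134.0])]
si [(0.07, [167.0, 170.0])]
15.8 [0.4978 0.0158 0.3485] F [ 2.22 -0.47 -1.39] M [ 0.094 -0.13  -0.013] 0.0339
```

View pics/j9.png

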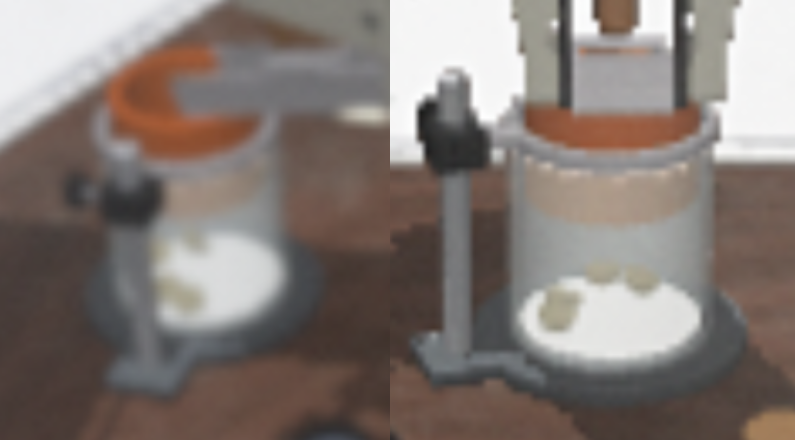

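The jar shows what look like four bosses: an overlapping pair at left and two at the back. I'll firm the grip and press slightly for step 2, then zoom in to count.

```bash
python3 -m handwheel '[[0,0,0,0],[0,0,0,0],[0,0,-0.04,0],[0,0,-0.04,0],[0,0,0,0],[0,0,0,0]]' 1 50>/dev/null; python3 st.py;  python3 look.py 10; python3 st.py; python3 -c "
import cv2
a=cv2.imread('pics/s10.png');c=cv2.imread('pics/c10.png')
import numpy as np
cv2.imwrite('pics/j10.png',np.hstack([cv2.resize(a[360:460,250:400],(500,333),interpolation=cv2.INTER_CUBIC),cv2.resize(c[250:370,260:380],(333,333))[:,:290]]))"
```

```text
t: 16.4
eef_pos: [0.4979, 0.0157, 0.3477]
ee_rot: [-3.141, -0.0, -1.572]
force: [-0.1, -0.1, 0.7]
width: 0.0339
16.4 [0.4979 0.0157 0.3477] F [-0.07 -0.09  0.69] M [ 0.089 -0.121 -0.079] 0.0339
sc [(0.05, [155.0, 174.0]), (0.07, [148.0, 170.0]), (0.09, [141.0, 164.0]), (0.11, [131.0, 156.0]), (0.13, [100.0, 143.0]), (0.15, [121.0, 135.0])]
si [(0.07, [167.0, 170.0])]
16.55 [0.4978 0.0158 0.3477] F [ 0.34  0.66 -1.84] M [ 0.022 -0.059  0.002] 0.0339
```

View pics/j10.png

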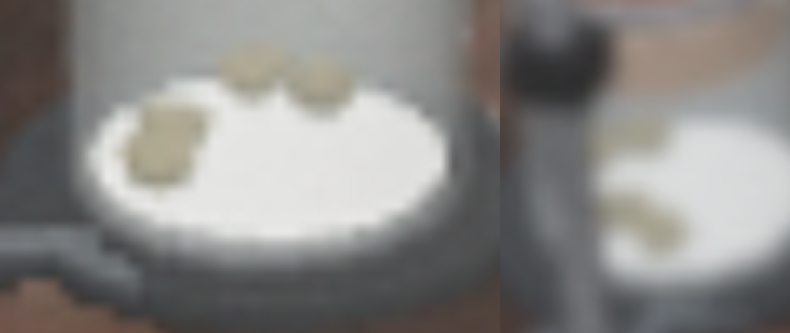

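View pics/w10.png

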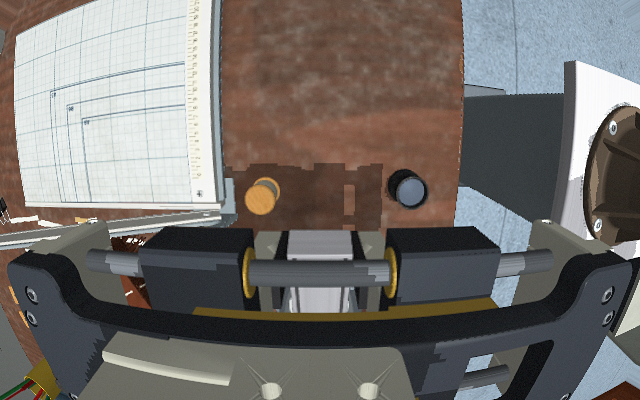

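Four bosses lie in the jar. I'll press a little more and hold to be sure of step 2.

```bash
python3 -m handwheel '[[0,0,-0.04,0],[0,0,0,0]]'>/dev/null; python3 st.py; for i in 1 2 3 4; do python3 -m handwheel '[[0,0,0,0]]'>/dev/null; python3 st.py; done
```

```text
16.75 [0.4978 0.0158 0.3472] F [ 0.59 -0.01 -0.16] M [ 0.076 -0.162 -0.044] 0.0338
16.85 [0.4978 0.0158 0.3473] F [-0.39 -0.26 -0.52] M [ 0.125 -0.111 -0.055] 0.0342
16.95 [0.4978 0.0158 0.3472] F [ 0.62 -0.88 -1.13] M [ 0.1   -0.135 -0.058] 0.0341
17.05 [0.4978 0.0158 0.3473] F [ 0.04  0.7  -0.36] M [ 0.112 -0.187 -0.034] 0.0342
17.15 [0.4978 0.0157 0.3473] F [ 0.34 -0.51 -0.92] M [ 0.123 -0.063  0.016] 0.0343
```

```bash
python3 -m handwheel '[[0,0,-0.05,0],[0,0,0,0]]'>/dev/null; python3 st.py; for i in 1 2 3 4; do python3 -m handwheel '[[0,0,0,0]]'>/dev/null; python3 st.py; done
```

```text
17.35 [0.4978 0.0157 0.3467] F [ 0.56 -0.05 -0.25] M [ 0.112 -0.127 -0.012] 0.0338
17.45 [0.4978 0.0157 0.3467] F [-0.16 -0.33 -1.88] M [ 0.053 -0.178 -0.102] 0.0341
17.55 [0.4978 0.0157 0.3468] F [ 0.12  0.13 -0.76] M [ 0.153 -0.152 -0.075] 0.0337
17.65 [0.4978 0.0157 0.3467] F [ 0.52 -0.12 -1.03] M [ 0.141 -0.157  0.017] 0.0337
17.75 [0.4978 0.0157 0.3468] F [ 1.8  -0.4   0.14] M [ 0.083 -0.128 -0.012] 0.0341
```

```bash
python3 -m handwheel '[[0,0,0.3,0],[0,0,0.8,0],[0,0,1,0],[0,0,1,0],[0,0,0.5,0],[0,0,0,0],[0,0,0,0]]'>/dev/null; for i in 1 2 3 4; do python3 -m handwheel '[[0,0,0,0]]'>/dev/null; python3 st.py; done; python3 look.py 11
```

```text
18.55 [0.4975 0.0156 0.3822] F [-0.08 -0.08 -2.87] M [-0.301  0.001  0.006] 0.0336
18.65 [0.4977 0.0156 0.3823] F [ 0.15  1.07 -2.15] M [ 0.151 -0.074  0.016] 0.034
18.75 [0.4978 0.0157 0.3824] F [ 0.41  0.21 -2.6 ] M [ 0.17  -0.013 -0.027] 0.0342
18.85 [0.4978 0.0158 0.3826] F [ 0.21 -0.43 -2.68] M [ 0.141 -0.014 -0.041] 0.0338
sc [(0.13, [100.0, 103.0])]
si []
```

View pics/c11.png

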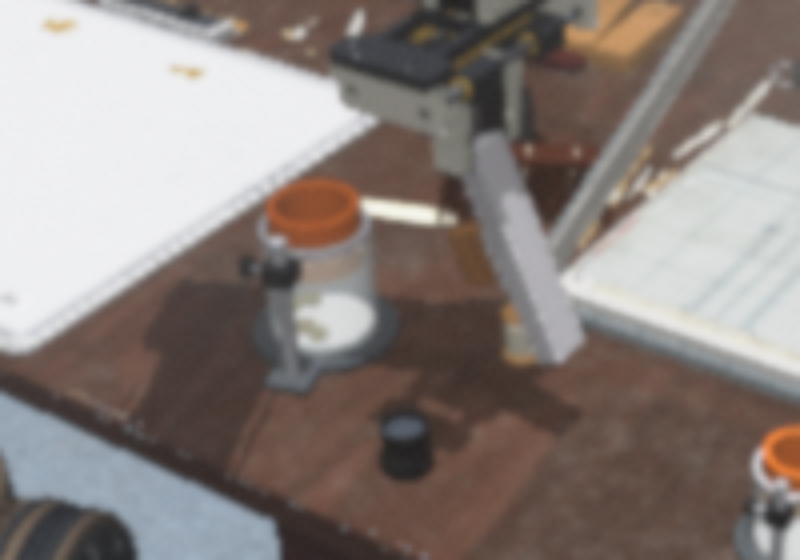

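When I lifted off, the chute swung in the pads and now hangs past vertical. The bosses are still in the jar. I'll measure the hanging pose before mending it.

```bash
python3 - <<'E'
from h import *
a,p=cloud("scene");b,q=cloud("side")
cv2.imwrite("pics/s12.png",cv2.resize(b[90:250,220:420,::-1],(800,640))[:600])
for nm,im,P in(("sc",a,p),("si",b,q)):
    Q=P.reshape(-1,3);c=im.reshape(-1,3).astype(int)
    m=(abs(Q[:,0]-.498)<.025)&(Q[:,1]>-.09)&(Q[:,1]<.12)&(Q[:,2]>.045)&(Q[:,2]<.21)
    t=Q[m]; g=c[m]
    for z in np.arange(.05,.21,.02):
        k=(abs(t[:,2]-z)<.006)
        if k.sum()>4: print(nm,round(z,3),k.sum(),np.percentile(t[k][:,1],[3,50,97]).round(3),np.percentile(t[k][:,0],[3,97]).round(3))
E
python3 st.py
```

```text
sc 0.07 24 [-0.06  -0.054 -0.038] [0.48  0.514]
sc 0.09 62 [-0.056 -0.05  -0.031] [0.479 0.511]
sc 0.11 86 [-0.046 -0.039  0.023] [0.48 0.51]
sc 0.13 102 [-0.037 -0.024  0.033] [0.479 0.513]
sc 0.15 82 [-0.028 -0.022  0.027] [0.48  0.512]
sc 0.17 63 [-0.019 -0.014  0.002] [0.48  0.512]
sc 0.19 64 [-0.01  -0.006  0.012] [0.479 0.513]
si 0.07 41 [-0.058 -0.057 -0.054] [0.482 0.514]
si 0.09 96 [-0.054 -0.05  -0.046] [0.481 0.514]
si 0.11 95 [-0.045 -0.041 -0.038] [0.481 0.514]
si 0.13 99 [-0.035 -0.032 -0.028] [0.482 0.514]
si 0.15 97 [-0.027 -0.023 -0.018] [0.482 0.514]
si 0.17 99 [-0.018 -0.014 -0.01 ] [0.482 0.514]
si 0.19 97 [-0.01  -0.005 -0.001] [0.482 0.514]
19.1 [0.4978 0.0158 0.3827] F [-0.93 -0.07 -1.41] M [ 0.141 -0.055  0.002] 0.0341
```

View pics/s12.png

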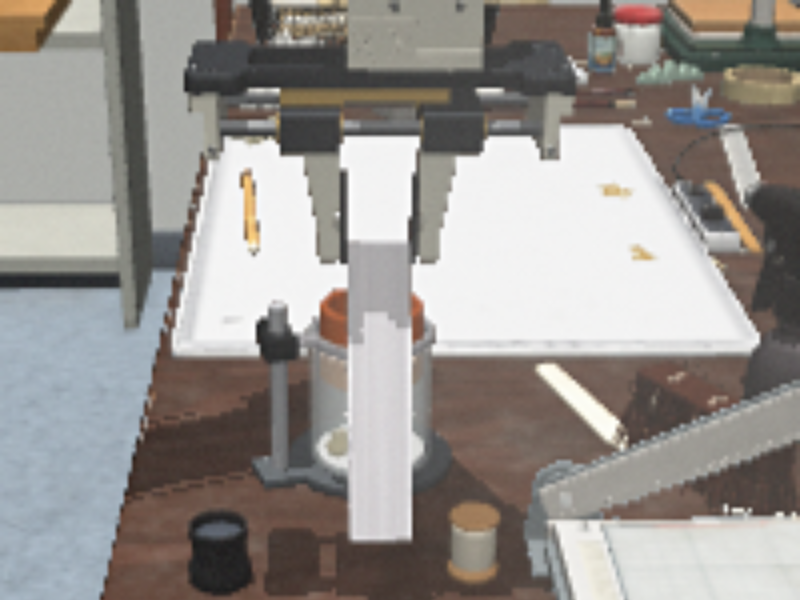

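It hangs about 24° past vertical, with the nose at y≈-0.06, z≈0.065. I'll lower it a bit, relax the grip briefly so it swings back to about vertical, then re-clamp.

```bash
python3 -m handwheel '[[-0.2,0,-0.3,0],[-0.4,0,-0.8,0],[-0.4,0,-1,0],[-0.3,0,-0.8,0],[0,0,-0.4,0],[0,0,0,0],[0,0,0,0]]' 1 60 >/dev/null; python3 st.py; python3 -m handwheel '[[0,0,0,0],[0,0,0,0],[0,0,0,0],[0,0,0,0]]' 1 8 >/dev/null; python3 -m handwheel '[[0,0,0,0],[0,0,0,0]]' 1 60 >/dev/null;python3 st.py
cat > hang.py <<'E'
from h import *
import sys
a,p=cloud("scene");b,q=cloud("side")
cv2.imwrite(f"pics/s{sys.argv[1]}.png",cv2.resize(b[90:290,200:440,::-1],(720,600)))
cv2.imwrite(f"pics/c{sys.argv[1]}.png",cv2.resize(a[130:270,220:420,::-1],(800,560)))
s=arm.get_state();gx,gy,gz=s['eef_pos'];gz-=.159
for nm,im,P in(("sc",a,p),("si",b,q)):
    Q=P.reshape(-1,3);c=im.reshape(-1,3).astype(int)
    m=(abs(Q[:,0]-gx)<.025)&(abs(Q[:,1]-gy)<.19)&(Q[:,2]>.006)&(Q[:,2]<gz-.015)&(c.max(1)-c.min(1)<40)&(c.min(1)>90)
    t=Q[m]
    for z in np.arange(.01,gz,.02):
        k=(abs(t[:,2]-z)<.006)
        if k.sum()>4: print(nm,round(z,3),k.sum(),np.percentile(t[k][:,1],[3,50,97]).round(3),np.percentile(t[k][:,0],[3,97]).round(3))
E
python3 hang.py 13
```

```text
19.8 [0.4851 0.0158 0.3499] F [ 0.54  0.22 -2.08] M [ 0.177 -0.074 -0.026] 0.0331
20.4 [0.4848 0.0158 0.3498] F [-1.13 -0.25 -2.14] M [ 0.148 -0.053 -0.002] 0.0334
sc 0.01 43 [0.128 0.139 0.194] [0.461 0.502]
sc 0.03 72 [0.125 0.136 0.187] [0.46  0.504]
sc 0.05 128 [-0.057  0.128  0.182] [0.461 0.502]
sc 0.07 120 [-0.048  0.125  0.154] [0.464 0.504]
sc 0.09 129 [-0.04  -0.013  0.184] [0.464 0.502]
sc 0.11 68 [-0.031 -0.026 -0.005] [0.467 0.499]
sc 0.13 66 [-0.023 -0.017 -0.   ] [0.467 0.5  ]
sc 0.15 65 [-0.014 -0.009  0.007] [0.466 0.5  ]
sc 0.17 55 [-0.005 -0.001  0.009] [0.467 0.502]
si 0.01 11 [0.139 0.15  0.158] [0.46  0.466]
si 0.03 12 [0.143 0.15  0.158] [0.46  0.466]
si 0.05 108 [-0.056 -0.052  0.152] [0.461 0.501]
si 0.07 111 [-0.048 -0.043  0.153] [0.462 0.501]
si 0.09 114 [-0.039 -0.034  0.152] [0.462 0.506]
si 0.11 95 [-0.031 -0.026 -0.022] [0.469 0.501]
si 0.13 94 [-0.02  -0.017 -0.013] [0.469 0.501]
si 0.15 94 [-0.012 -0.008 -0.005] [0.469 0.502]
si 0.17 97 [-0.003  0.001  0.006] [0.465 0.5  ]
```

View pics/c13.png

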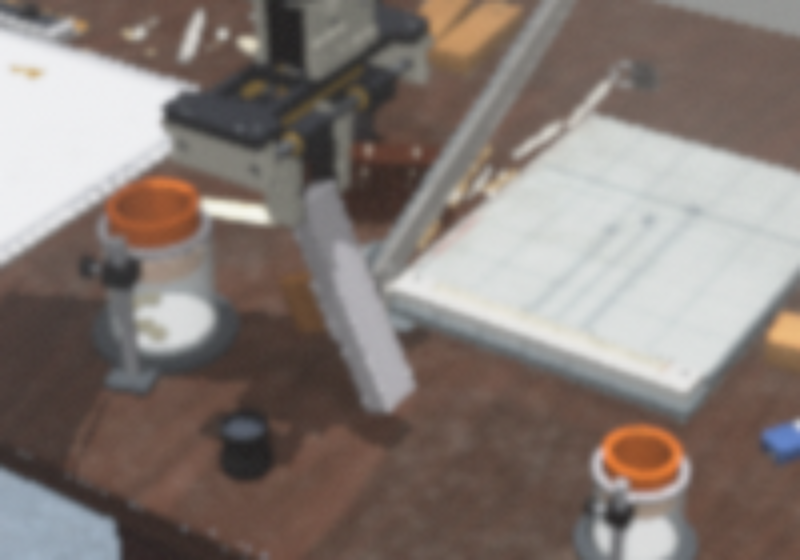

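The grip now holds at about 23° past vertical, so relaxing it didn't help much. Instead I'll move to open table, turn the tool and push the nose against the fixed edge of the cutter board to bring the chute past vertical the right way. First I need the board's edge and height.

```bash
python3 -m handwheel '[[0,-1,0,0],[0,-2,0,0],[0,-2.2,0,0.05],[0,-2.2,0,0.1],[0,-2.2,0,0.12],[0,-2,0,0.12],[0,-1,0,0.12],[0,0,0,0.12],[0,0,0,0.12],[0,0,0,0.12],[0,0,0,0.12],[0,0,0,0.12],[0,0,0,0.12],[0,0,0,0.12],[0,0,0,0.12],[0,0,0,0.1],[0,0,0,0],[0,0,0,0]]' >/dev/null; python3 st.py
python3 - <<'E'
from h import *
s=arm.get_state();print(s['ee_rot'])
z=np.load("c0.npz")
for P in (z['p'],z['q']):
    Q=P.reshape(-1,3)
    m=(abs(Q[:,1]+.11)<.03)&(Q[:,0]>.58)&(Q[:,0]<.64)
    t=Q[m]
    for x in np.arange(.58,.64,.004):
        k=abs(t[:,0]-x)<.002
        if k.sum()>2: print(round(x,3),np.percentile(t[k][:,2],[5,50,95]).round(3))
a,p=cloud("scene");b,q=cloud("side")
cv2.imwrite("pics/s14.png",cv2.resize(b[140:340,220:460,::-1],(720,600)))
for nm,im,P in(("sc",a,p),("si",b,q)):
    Q=P.reshape(-1,3);c=im.reshape(-1,3).astype(int)
    m=(abs(Q[:,1]+.11)<.025)&(Q[:,0]>.44)&(Q[:,0]<.59)&(Q[:,2]>.01)&(Q[:,2]<.175)&(c.max(1)-c.min(1)<40)&(c.min(1)>90)
    t=Q[m]
    for z in np.arange(.01,.18,.02):
        k=(abs(t[:,2]-z)<.006)
        if k.sum()>4: print(nm,round(z,3),k.sum(),np.percentile(t[k][:,0],[3,50,97]).round(3))
E
```

```text
22.3 [ 0.4847 -0.1106  0.3497] F [ 0.67 -0.11 -2.15] M [-0.077  0.025 -0.013] 0.0334
[ 3.14148013e+00  1.85704022e-04 -4.98983678e-03]
0.58 [-0.762 -0.757  0.   ]
0.584 [-0.766 -0.761 -0.678]
0.588 [-0.767 -0.759 -0.001]
0.592 [-0.763 -0.759  0.002]
0.596 [-0.762 -0.755  0.02 ]
0.6 [-0.765  0.012  0.02 ]
0.604 [-0.764  0.018  0.032]
0.608 [-0.762  0.02   0.032]
0.612 [-0.763 -0.001  0.033]
0.616 [-0.762  0.03   0.034]
0.62 [-0.764  0.031  0.035]
0.624 [-0.76   0.032  0.034]
0.628 [-0.762  0.03   0.034]
0.632 [-0.763 -0.756  0.033]
0.636 [-0.766 -0.759  0.029]
0.64 [-0.766 -0.758  0.029]
0.58 [-0.002  0.     0.001]
0.584 [-0.002 -0.001  0.001]
0.588 [-0.002 -0.001  0.001]
0.592 [-0.002 -0.001  0.001]
0.596 [-0.002 -0.001  0.001]
0.6 [-0.001  0.01   0.019]
0.604 [-0.001  0.019  0.029]
0.608 [0.028 0.031 0.032]
0.612 [0.03  0.031 0.032]
0.616 [0.03  0.031 0.033]
0.62 [0.031 0.032 0.033]
0.624 [0.031 0.032 0.033]
0.628 [0.031 0.032 0.033]
0.632 [0.03  0.031 0.033]
0.636 [0.025 0.027 0.028]
0.64 [0.025 0.026 0.027]
sc 0.05 28 [0.531 0.545 0.554]
sc 0.07 14 [0.523 0.534 0.544]
sc 0.09 25 [0.507 0.513 0.534]
sc 0.11 42 [0.499 0.518 0.526]
sc 0.13 48 [0.494 0.507 0.519]
sc 0.15 39 [0.487 0.497 0.51 ]
sc 0.17 10 [0.476 0.481 0.487]
si 0.03 8 [0.539 0.543 0.547]
si 0.05 62 [0.532 0.545 0.554]
si 0.07 68 [0.522 0.536 0.546]
si 0.09 82 [0.508 0.524 0.536]
si 0.11 82 [0.5   0.515 0.528]
si 0.13 80 [0.496 0.509 0.519]
si 0.15 81 [0.488 0.499 0.51 ]
si 0.17 27 [0.493 0.499 0.502]
```

View pics/s14.png

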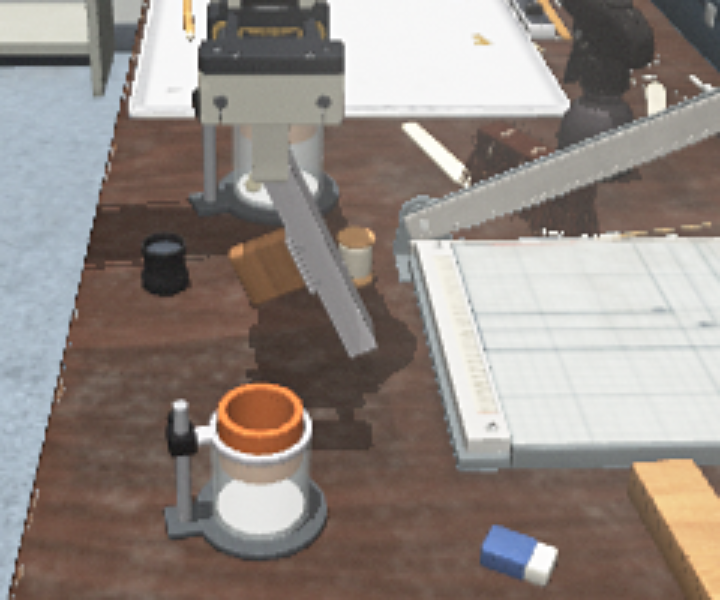

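This is a clear view: the chute leans from (265,180) to (360,350), and the board edge is at x≈0.60–0.606, 19–32 mm high. I'll lower the chute and push the nose against that edge.

```bash
python3 -m handwheel '[[0.5,0,-0.5,0],[1,0,-0.8,0],[1,0,-0.7,0],[1,0,0,0],[1,0,0,0],[1,0,0,0],[1,0,0,0],[1,0,0,0],[1,0,0,0],[1,0,0,0],[1,0,0,0],[1,0,0,0],[1,0,-0.1,0],[1,0,-0.2,0],[1,0,-0.2,0],[1,0,-0.2,0],[0.5,0,-0.2,0],[0,0,0,0]]' 1 30 >/dev/null; python3 st.py
cat > lean.py <<'E'
from h import *
import sys
a,p=cloud("scene");b,q=cloud("side")
cv2.imwrite(f"pics/s{sys.argv[1]}.png",cv2.resize(b[140:340,220:460,::-1],(720,600)))
gx,gy,gz=arm.get_state()['eef_pos'];gz-=.159
for nm,im,P in(("si",b,q),):
    Q=P.reshape(-1,3);c=im.reshape(-1,3).astype(int)
    m=(abs(Q[:,1]-gy)<.025)&(abs(Q[:,0]-gx)<.18)&(Q[:,2]>.006)&(Q[:,2]<gz-.015)&(c.max(1)-c.min(1)<40)&(c.min(1)>90)
    t=Q[m]
    for z in np.arange(.01,gz,.02):
        k=(abs(t[:,2]-z)<.006)
        if k.sum()>4: print(nm,round(z,3),k.sum(),np.percentile(t[k][:,0],[3,50,97]).round(3))
E
python3 lean.py 15
```

```text
24.2 [ 0.6454 -0.1102  0.32  ] F [-1.13  0.62 -0.65] M [-0.078  0.81   0.023] 0.0333
si 0.01 70 [0.575 0.584 0.596]
si 0.03 1406 [0.591 0.713 0.818]
si 0.05 65 [0.59  0.6   0.612]
si 0.07 81 [0.595 0.605 0.621]
si 0.09 98 [0.603 0.617 0.629]
si 0.11 96 [0.617 0.625 0.638]
si 0.13 91 [0.626 0.634 0.646]
si 0.15 7 [0.632 0.634 0.638]
```

View pics/s15.png

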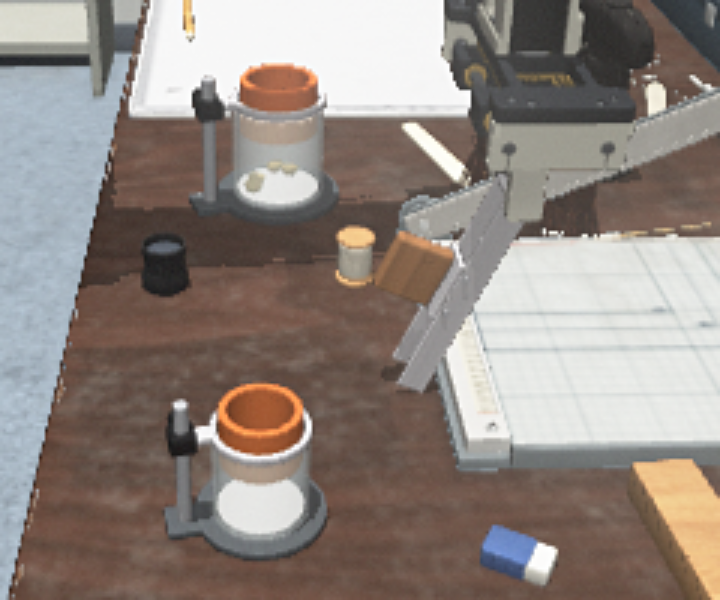

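The chute now leans the right way, at about 64°, with the nose low against the board at (410,385). I'll push it flatter.

```bash
python3 -m handwheel '[[0.4,0,-0.3,0],[0.7,0,-0.5,0],[0.7,0,-0.5,0],[0.7,0,-0.5,0],[0.7,0,-0.5,0],[0.7,0,-0.5,0],[0.7,0,-0.5,0],[0.5,0,-0.4,0],[0,0,0,0]]' >/dev/null; python3 st.py; python3 lean.py 16
```

```text
25.2 [ 0.6961 -0.1102  0.2823] F [-2.96  0.56 -0.55] M [0.018 1.154 0.029] 0.0334
si 0.01 21 [0.571 0.576 0.601]
si 0.03 1761 [0.58  0.737 0.867]
si 0.05 116 [0.592 0.607 0.631]
si 0.07 144 [0.612 0.632 0.659]
si 0.09 200 [0.638 0.664 0.685]
si 0.11 47 [0.628 0.679 0.694]
```

View pics/s16.png

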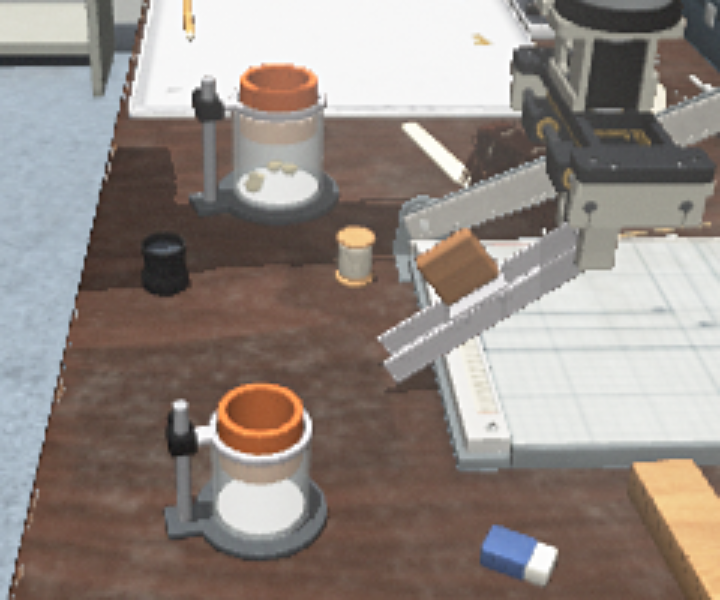

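It's at about 38° now. I'll clamp firmly, lift slightly, back off to bare table and lower the nose.

```bash
python3 -m handwheel '[[0,0,0,0],[0,0,0,0],[0,0,0,0],[0,0,0,0],[0,0,0.2,0],[0,0,0.4,0],[0,0,0.6,0],[0,0,0.6,0],[0,0,0.6,0],[0,0,0.4,0],[0,0,0.2,0],[0,0,0,0]]' 1 60 >/dev/null; python3 st.py; python3 lean.py 17
```

```text
26.5 [ 0.6959 -0.1103  0.3142] F [-0.08 -0.23 -2.79] M [-0.017 -0.126  0.017] 0.0331
si 0.01 7 [0.6   0.601 0.601]
si 0.03 1710 [0.613 0.74  0.867]
si 0.05 132 [0.569 0.582 0.598]
si 0.07 145 [0.587 0.605 0.622]
si 0.09 114 [0.61  0.624 0.648]
si 0.11 194 [0.629 0.652 0.673]
si 0.13 151 [0.66  0.677 0.691]
```

View pics/s17.png

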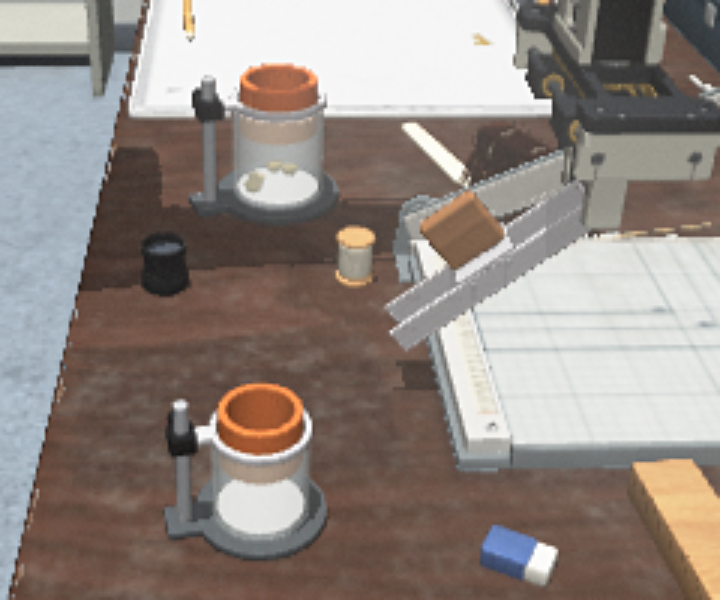

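It's holding. Next I move back over the bare table.

```bash
python3 -m handwheel '[[-0.3,0.1,0,0],[-0.6,0.1,0,0],[-1,0.2,0,0],[-1.3,0.2,0,0],[-1.3,0.2,0,0],[-1.3,0.2,0,0],[-1.3,0.2,0,0],[-1.3,0.2,0,0],[-1.3,0.2,0,0],[-1.3,0.2,0,0],[-1.3,0.1,0,0],[-1.2,0.1,0,0],[-0.8,0,0,0],[-0.5,0,0,0],[-0.3,0,0,0],[0,0,-0.3,0],[0,0,-0.6,0],[0,0,-0.6,0],[0,0,-0.3,0],[0,0,0,0]]' >/dev/null; python3 st.py; python3 lean.py 18
```

```text
28.6 [ 0.5447 -0.0903  0.2948] F [-0.06  0.44 -2.38] M [-0.025 -0.092 -0.017] 0.0334
si 0.01 13 [0.6   0.601 0.601]
si 0.03 823 [0.423 0.657 0.721]
si 0.05 119 [0.433 0.449 0.468]
si 0.07 89 [0.46  0.474 0.497]
si 0.09 158 [0.476 0.499 0.517]
si 0.11 126 [0.508 0.524 0.537]
```

View pics/s18.png

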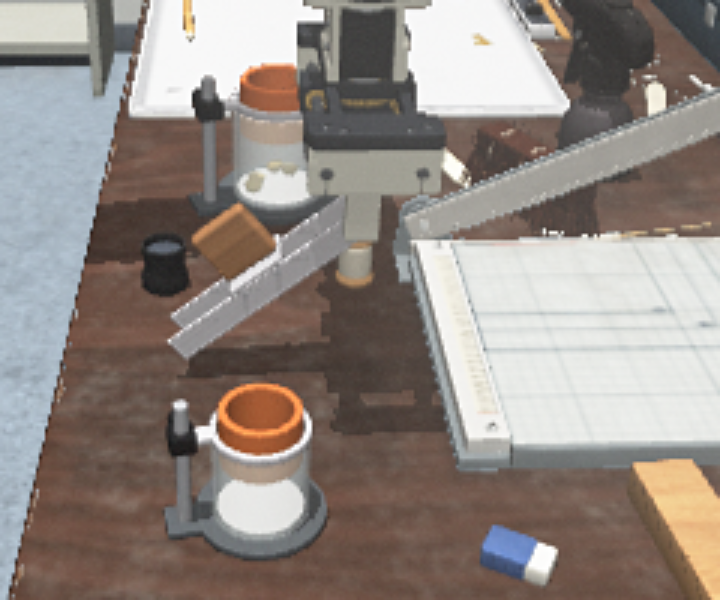

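The nose is about 12 mm above the table at x≈0.42. I'll touch down, relax the grip and follow the arc to lay it flat.

```bash
python3 -m handwheel '[[0,0,-0.4,0],[0,0,-0.5,0],[0,0,-0.3,0],[0,0,0,0]]' >/dev/null; python3 st.py; python3 -m handwheel '[[0,0,0,0],[0,0,0,0],[0.2,0,-0.3,0],[0.3,0,-0.4,0],[0.3,0,-0.4,0],[0.3,0,-0.4,0],[0.3,0,-0.4,0],[0.3,0,-0.4,0],[0.25,0,-0.45,0],[0.25,0,-0.45,0],[0.25,0,-0.5,0],[0.25,0,-0.5,0],[0.2,0,-0.4,0],[0,0,0,0]]' 1 10 >/dev/null; python3 st.py; python3 lean.py 19
```

```text
29.1 [ 0.5446 -0.0903  0.2831] F [ 0.57  0.59 -1.32] M [-0.008 -0.141  0.002] 0.0329
30.5 [ 0.5737 -0.0903  0.2369] F [ 0.7   0.23 -0.6 ] M [-0.072 -0.217  0.035] 0.0338
si 0.01 127 [0.426 0.442 0.601]
si 0.03 1077 [0.456 0.662 0.748]
si 0.05 296 [0.485 0.527 0.561]
```

View pics/s19.png

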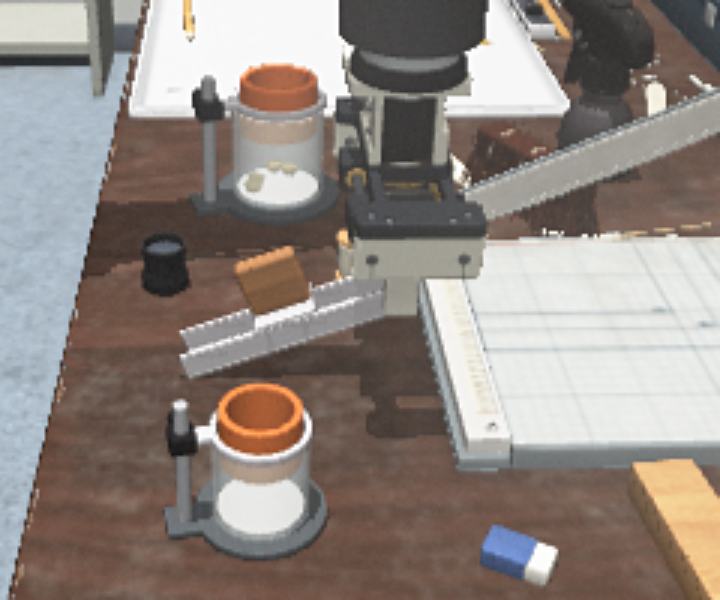

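Now about 17°. Continuing down with little x motion.

```bash
python3 -m handwheel '[[0.1,0,-0.3,0],[0.1,0,-0.5,0],[0.05,0,-0.5,0],[0.05,0,-0.5,0],[0,0,-0.5,0],[0,0,-0.5,0],[0,0,-0.5,0],[0,0,-0.5,0],[0,0,-0.4,0],[0,0,0,0]]' >/dev/null; python3 st.py; python3 lean.py 20
```

```text
31.6 [ 0.5765 -0.0903  0.195 ] F [-0.93 -0.48 -0.84] M [ 0.005  0.134 -0.023] 0.0337
si 0.01 412 [0.422 0.476 0.565]
```

View pics/s20.png

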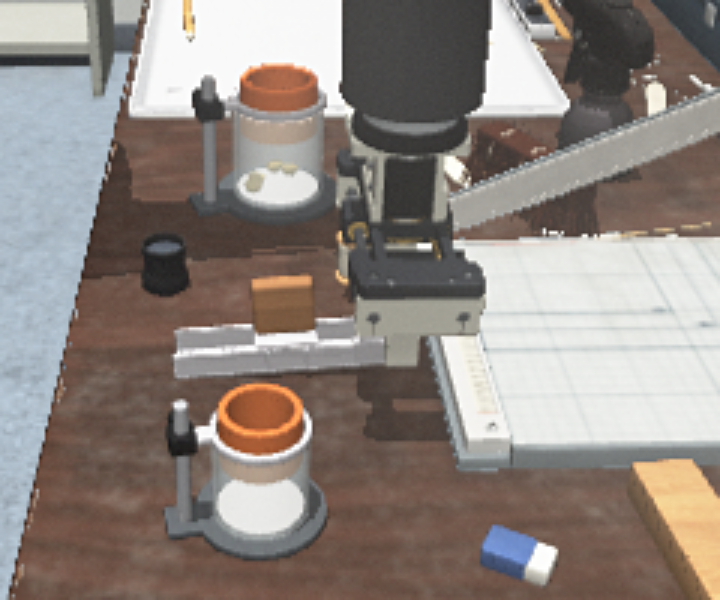

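Nearly flat. One last small lowering, then release and retreat.

```bash
python3 -m handwheel '[[0,0,-0.1,0],[0,0,-0.1,0],[0,0,-0.1,0],[0,0,-0.1,0],[0,0,0,0]]' >/dev/null; python3 st.py; python3 -m handwheel '[[0,0,0,0],[0,0,0,0],[0,0,0,0],[0,0,0,0],[0,0,0,0],[0,0,0,0],[0,0,0,0],[0,0,0,0]]' 0 10; python3 -m handwheel '[[0,0,0.5,0],[0,0,1.5,0],[0,0,3,0],[0,0,3,0],[0,0,3,0],[0,0,3,0],[0,0,3,0],[0,0,0,0],[0,0,0,0]]'
python3 - <<'E'
from h import *
a,p=cloud("scene");b,q=cloud("side")
cv2.imwrite("pics/s21.png",cv2.resize(b[140:340,220:460,::-1],(720,600)))
cv2.imwrite("pics/c21.png",cv2.resize(a[160:290,230:440,::-1],(800,495)))
for P,I in((p,a),(q,b)):
    Q=P.reshape(-1,3);c=I.reshape(-1,3).astype(int)
    m=(abs(Q[:,1]+.09)<.04)&(Q[:,0]>.39)&(Q[:,0]<.595)&(Q[:,2]>.005)&(Q[:,2]<.03)
    t=Q[m];print(cv2.minAreaRect(t[:,:2].astype(np.float32)))
    for x in np.arange(.42,.6,.03):
        k=abs(t[:,0]-x)<.008
        if k.sum()>4:print(round(x,2),np.percentile(t[k][:,2],[5,50,97]).round(4))
    m=(abs(Q[:,1]+.09)<.04)&(Q[:,0]>.39)&(Q[:,0]<.595)&(Q[:,2]>.05)&(Q[:,2]<.08)
    print("fin",Q[m].max(0),Q[m].min(0))
for nm,P,pts in (("scene",p,dict(loupe=(281,236),spool=(311,207),eraser=(418,239))),("side",q,dict(loupe=(274,220),spool=(339,218),eraser=(390,322)))):
    for k,(u,v) in pts.items(): print(nm,k,P[v,u].round(3))
E
```

```text
32.2 [ 0.5769 -0.0903  0.1917] F [-0.21 -0.06 -0.34] M [-0.001  0.088 -0.04 ] 0.0336
t: 33.0
eef_pos: [0.5768, -0.0902, 0.1918]
ee_rot: [3.142, -0.0, -0.002]
force: [-0.1, -0.7, 0.7]
width: 0.0865
t: 33.9
eef_pos: [0.5767, -0.0902, 0.3628]
ee_rot: [-3.141, -0.002, -0.002]
force: [0.5, 0.1, -0.3]
width: 0.0876
((0.49868321418762207, -0.09271696954965591), (0.04273808375000954, 0.1626191884279251), 86.78784942626953)
0.42 [0.0057 0.0141 0.0201]
0.45 [0.0054 0.0133 0.0217]
0.48 [0.0057 0.0212 0.0279]
0.51 [0.01   0.0228 0.0294]
0.54 [0.0065 0.0144 0.0207]
0.57 [0.0063 0.0141 0.0215]
fin [ 0.52156671 -0.08648459  0.06840078] [ 0.47510416 -0.10069123  0.05023956]
((0.49893808364868164, -0.09211661666631699), (0.039677008986473083, 0.15870127081871033), 88.99693298339844)
0.42 [0.006  0.0122 0.0195]
0.45 [0.0064 0.0131 0.02  ]
0.48 [0.0069 0.0178 0.0276]
0.51 [0.0065 0.0204 0.029 ]
0.54 [0.0064 0.0138 0.0198]
0.57 [0.0053 0.0142 0.0198]
fin [ 0.52030901 -0.08550619  0.06713427] [ 0.47646013 -0.09996729  0.05000734]
scene loupe [0.411 0.021 0.033]
scene spool [0.564 0.026 0.038]
scene eraser [ 0.62  -0.293  0.016]
side loupe [0.404 0.032 0.032]
side spool [0.559 0.027 0.038]
side eraser [ 0.62  -0.291  0.013]
```

View pics/s21.png

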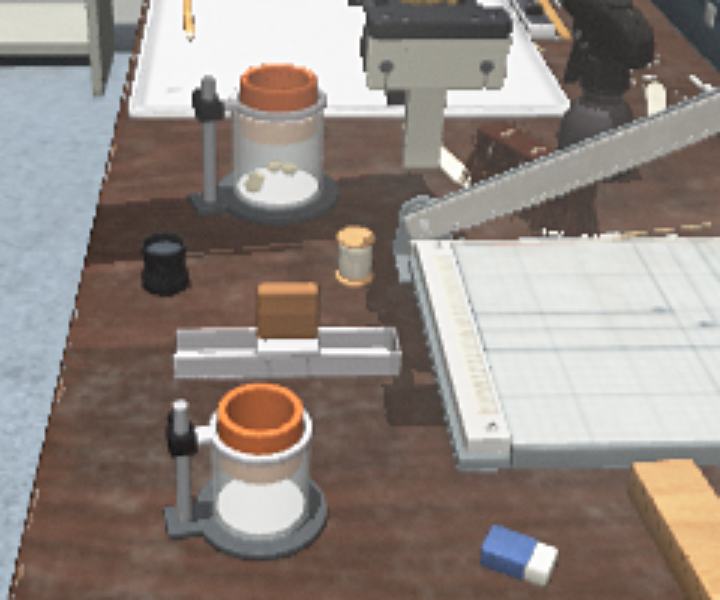

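View pics/c21.png

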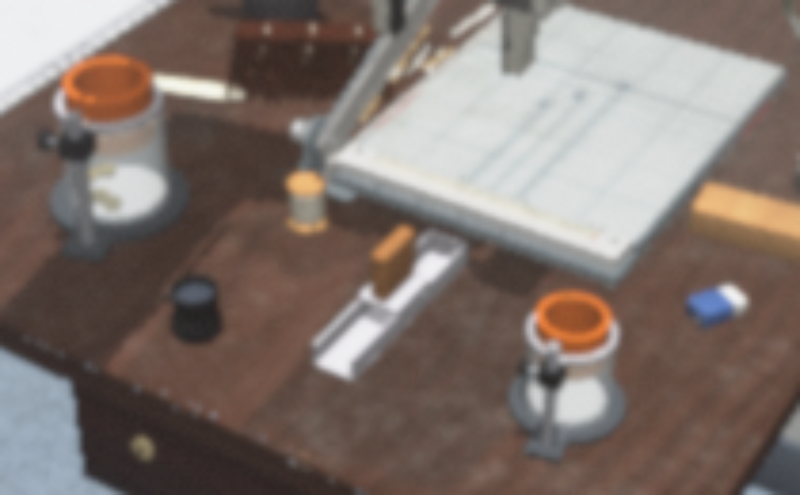

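```bash
python3 -c "
from station import arm
print(arm.job_done())"
```

```text
the job is handed in; nothing more can be done
None
```

I poured all four brass bosses into the larger jar and set the empty chute down level. The job was handed in at about 34 s, and no verdict was reported.

**Departure from the task:** I held the chute by its tail walls instead of its fin. The move command can't tilt the tool, so a fin grip could not have tipped it. With a light grip at the tail, the chute pivoted in the pads while its nose rested on the collar.

- **Press, step 1:** it held for well over 0.3 s. The wrist force puts it at about 2.5 to 3 N, at or just under the 3 N you suggested; that estimate carries roughly ±0.5 N of noise.
- **Tip, step 2:** the chute reached about 21°. Contact was about 0.6 to 1 N while tipping, and about 1.5 N (also noisy) in the hold after the bosses had dropped.
- **Mishap:** as I lifted off the empty chute, it swung down in the pads, past vertical. I never read the contact force on the collar at that moment, so I can't confirm it stayed under 10 N. I brought the chute upright by pushing its nose against the edge of the paper cutter board, then laid it down.

**Last checks:**
- The final images show four bosses on the jar floor.
- The chute is empty, flat and level: wall tops 20 to 21 mm at both ends, fin top about 67 mm. It lies centred near (0.499, -0.092), roughly 0.2 m from the jar, and the gripper is open and clear of it.
- The spool, loupe and eraser read within about 5 mm of where they started, which is within measurement error.

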